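# Park the toy bathtub in its bay and clip the rail shut

## Robot

A 6-joint arm with a two-finger parallel gripper is mounted at the origin on the work surface. World frame = base frame: x ahead of the robot, y to its left, z up, the work surface at z = 0. Lengths are in m, angles in rad, forces in N, time in s.
With the tool pointing down it reaches from about 0.3 to 0.85 m from the base axis. Payload 4.2 kg.
Tool frame: the origin (TCP) lies midway between the tips of the shut fingers; the grasp point (between the pads) lies 19 mm behind it; z points along the fingers, y is the line along which they close (so a half turn about z gives the same grasp; the last joint's range is limited). The gripper opens to 91 mm and grips with 3 to 60 N. Pads are 32 mm wide; open, the fingers measure 118 mm over their backs; the gripper's body (76 mm by 178 mm) begins 60 mm behind the grasp point.
Start: joints at [-1.132, 0.32, 1.565, -0, 1.257, -0.02], TCP at [0.255, -0.516, 0.189] pointing down, gripper open.
Joint ranges: [-3.11, 3.11], [-0.84, 2.01], [0.21, 2.61], [-1.34, 4.49], [0.05, 2.63], [-2.56, 2.56]. Speed limits (rad/s): [2.57, 2.57, 3.14, 3.14, 3.14, 3.14].

## Interface

Orientations are given as a rotation vector (axis times angle).
In Python, from station import * gives the robot as it stands.
- The arm moves only by the tool arm_command, never from a script. Its argument "targets" is a list of rows, each an object with "fingers": the finger opening in cm, from 0 to 9.12; "offset": the shift along the tool's x, y, z in cm, a list of three; "turn": the turn, a rotation vector about the tool's x, y, z in degrees, a list of three. In form: [{"fingers": fingers, "offset": [tx, ty, tz], "turn": [ax, ay, az]}, ...]. A call has 1 to 20 rows; each row shifts and turns the commanded pose from where the row before left it, along the tool's axes as they then stand; what a row does not reach is not made up. A row lasts 1/10 s, in which the tool goes at most 50 mm and 8.59 degrees, less where a joint would pass 70% of its speed; a pose out of reach is approached as far as the arm can. A call is refused whole if a number of a shift passes 5 or a number of a turn 8.59, either way. A call with a gripper value outside its range is refused whole. The fingers move at their own pace and stop on an object; the grip force is fixed at half the most. Time passes only in rows, so rows that do not move let the fingers close. It gives the time, the measured TCP pose, the force, the opening and the grip force at its end, in the units of the state.
- sense(): the state, without advancing time (a new reading comes with each control period).
- camera(name): name is "scene" or "top" or "wrist"; returns a dict with "frame" (400x640x3 uint8, red, green, blue), "camera_matrix" (3x3 intrinsics, pixels), "k1" (the pictures are not rectified: a ray, as slopes to the right and down, at radius r is drawn at 1 + k1 r^2 times it, then the intrinsics apply), "R" (3x3) and "t" (3): a world point X has camera coordinates R X + t. Camera axes: x right, y down, z forward; pixel columns grow to the right and rows downward; lengths in m; the calibration is good to about 2 mm. A picture is of the moment at which its call begins. There is no depth.
- close_job(): hands the job in; it is judged then, once.
Trained networks look in a picture, given as the dict that the camera call returned (one of the last four; its "shot" number tells which), for a name from the list of things; names that differ only in an ending like _2 or _b are one class to them, and where a whole thing is asked for, a point or a joint stands for the part that bears it (a point fixed in the world has none). Each returns a list of dicts, best first, with "p" (0 to 1); they miss things now and then, are a little off and sometimes report something else, mostly with a low value. They report only what shows in the picture. A call takes as long as a camera call. They do not tell look-alikes from the thing itself.
- recognise(picture, label): "box" ([left, top, width, height] as shares, 0 to 1, of the picture: columns of its width, rows of its height, round what is visible of it).
The state is a dict: "clock": time; "qpos": joint angles; "joint_velocities": joint speeds; "joint_torque": joint torques, N m; "tool_pos": TCP position; "tool_rot": TCP orientation; "ft_force": force on the tool from outside, world axes, zero at the start; "moment": the same for the moment, N m; "finger_gap": opening from 0.0 (shut) to 1.0 (fully open); "grasp_force": force on a finger pad.
Only numpy, scipy, OpenCV 4.12 (cv2) and the standard library are available. Lean on these libraries where they do the work, as an engineer would, in place of code of your own. Each camera call takes 0.05 s, during which the arm holds its last target. There are 200 camera calls.

## Task

Push the steel toy bathtub along the table, without lifting it, lengthways into the open wooden bay until its end is right up against the bay's back wall. Then swing the upright metal rail down across the bay's mouth and press it past the sprung jaw until it lies fully home in its fork clip. Leave the other toys where they stand.

Things in the scene. Friction and masses are not known exactly. Their poses are not given: they have to be found in the camera images.
- tub: loose open steel bathtub, 0.25 to 0.5 kg, 140 mm long (its x), 70 wide (y), 50 high; vertical 4 mm walls from 6 mm (stub feet) to 50 mm. Corners are cut off in plan (18 mm along x, 13 along y): each end is a flat 44 mm wide, each side a flat 104 mm long. Ends alike: either may go in first. Origin: underside centre, z up
- bay: fixed low wooden bay without a floor. Origin: on the table under the middle of its open mouth, +x into the bay, z up. Side walls 10 mm thick, 36 high, x 20 to 180, inner faces at y = -46 and +46 mm; back wall 60 high, inner face at x = 170. At the mouth (x -19 to 20) stand a hinge post (y -67 to -49, 48 high) and a fork clip (y 50 to 66, 58 high)
- bay_end (a point): middle of the inner face of the bay's back wall, 20 mm above the table; its x axis is the bay's x
- rail_hinge (a point): hinge axis of the rail, at bay (0, -58, 40) mm; the axis runs along the bay's x. The closed rail lies along the bay's y at x = 0, its axis 40 mm above the table, lower than the tub's rim: the tub must be right in before the rail can shut
- clip_seat (a point): axis of the rail when it is seated in the fork clip, at bay (0, 58, 40) mm. A fixed prong stands on its +x side, a sprung steel jaw with a round 10 mm nose on its -x side; the nose overhangs the slot about 10 mm above the seat and must be passed with some 5 N of push on the rail
- rail_knob (a point): centre of the 16 mm ball at the free end of the rail, a 10 mm thick metal rod; 138 mm from the hinge axis (bay y = 80 mm when shut, 22 mm beyond the clip)
- rail (a joint): angle of the rail, rad: 0 = lying level across the mouth, seated in the clip; 1.57 = upright; at the start it leans outwards beyond upright (1.7 to 1.95), stop at 2.0. It turns about the hinge in the bay's y-z plane, with enough friction to stay where it is put
- jaw (a joint): angle of the sprung jaw, rad: 0 = sprung closed over the seat, grows to about 0.1 as the rail passes its nose
- soap_dish: bystander: pink ceramic soap dish, 62 x 44 x 16 mm, origin underside centre
- stool: bystander: green plastic two-step stool, about 72 x 75 x 50 mm, origin underside near its centre
- mirror: bystander: wooden mirror stand, 50 x 80 x 110 mm, origin underside centre
- toilet: bystander: white ceramic toy toilet, about 82 x 64 x 74 mm, origin underside centre
- shampoo: bystander: small toy bottle, 32 mm across, 70 mm high, origin underside centre
- basket: bystander: slatted wooden basket, 70 x 90 x 60 mm, origin underside centre
There are look-alikes about, which are no part of the job. What is shaped like the tub but purple is not meant.

How it is judged:
On the way, in this order (a step that is already met when the one before it is completed fails the run):
1. the tub is home in the bay, its end against the back wall, the rail not yet shut (x of tub in the frame of bay above 0.092 m and y of tub in the frame of bay between -0.016 and 0.016 m and angle between the x axis of tub and the x axis of bay, either way round below 0.12 rad and angle between tub's own z axis and vertical below 0.08 rad and linear speed of tub below 0.02 m/s and value of joint rail above 0.3 rad), for 0.2 s.
2. the rail is pressed home in the clip and the jaw has sprung back over it (value of joint each of rail, jaw below 0.05 rad), for 0.2 s.
At the end, for the whole second after the job is handed in: The tub stands level and at rest on the table in the bay with its end no more than 8 mm from the back wall, within 16 mm of the bay's middle line and within 0.12 rad of its direction; the rail is seated in the clip (angle below 0.05 rad) and the jaw has sprung back (below 0.05 rad) (all of step 2 and x of tub in the frame of bay above 0.092 m and y of tub in the frame of bay between -0.016 and 0.016 m and angle between the x axis of tub and the x axis of bay, either way round below 0.12 rad and angle between tub's own z axis and vertical below 0.08 rad and linear speed of tub below 0.02 m/s); the robot touches nothing.
It fails at once if the tub is lifted more than 12 mm off the table or tipped by more than 0.3 rad (height (world z) of tub above 0.012 m or angle between tub's own z axis and vertical above 0.3 rad).
It fails at once if one of the other toys is moved more than 30 mm (distance of any of soap_dish, stool, mirror, toilet, shampoo, basket from where it was at the start of the episode above 0.03 m).
It also fails if it takes over 72 s, if anything falls off the work surface, if the arm or the gripper's body presses on something with over 40 N, if the wrist force passes 120 N, or if a joint passes its speed limit or range.

## Working session

There is one attempt and no reset: what is moved stays moved. The work goes in short steps, Python scripts to look and compute and a tool call to move; the robot and the scene stay as the last step left them, time stands still between calls to the robot, and variables do not carry over. Pictures are saved under pics/ and viewed, at most 10 in all, crops included, and the job is handed in when it is done.

Besides the shell and the picture viewer there is one more tool, called after "Call:" as name(argument=value, ...), one argument or row to a line, values as JSON. arm_command: Moves the arm, as the interface text tells. Its arguments: {"type":"object","properties":{"targets":{"type":"array","items":{"type":"object","properties":{"fingers":{"type":"number"},"offset":{"type":"array","items":{"type":"number"}},"turn":{"type":"array","items":{"type":"number"}}}}}},"required":["targets"]}

```bash
mkdir -p pics; ls
python3 - <<'E'
from station import *
import cv2
for n in ("scene","top"):
    c=camera(n); cv2.imwrite(f"pics/{n}0.png",c["frame"][:,:,::-1])
    for l in ("tub","bay","rail_knob","rail","jaw","rail_hinge","clip_seat"):
        try: print(n,l,[([round(b*s) for b,s in zip(d["box"],(640,400,640,400))],round(d["p"],2)) for d in recognise(c,l)][:4])
        except Exception as e: print(n,l,e)
    print(c["camera_matrix"],c["k1"],c["R"],c["t"])
print(sense())
E
```

```text
pics
scene tub [([281, 184, 39, 33], 0.61), ([269, 246, 47, 34], 0.57)]
scene bay [([341, 156, 65, 54], 0.6)]
scene rail_knob [([359, 191, 13, 11], 0.39)]
scene rail [([327, 137, 22, 15], 0.2)]
scene jaw [([339, 154, 67, 56], 0.29)]
scene rail_hinge [([338, 156, 65, 52], 0.97)]
scene clip_seat [([336, 155, 71, 55], 0.62)]
[[416.68949122   0.         319.6546481 ]
 [  0.         416.68949122 194.89857916]
 [  0.           0.           1.        ]] -0.001175945090667803 [[ 0.35101419  0.93632886  0.00879192]
 [ 0.78189795 -0.28792869 -0.55293098]
 [-0.51519379  0.200961   -0.83318067]] [-0.19055682 -0.42340026  1.7264841 ]
top tub [([340, 128, 52, 28], 0.95), ([318, 190, 47, 28], 0.59)]
top bay [([209, 148, 75, 83], 0.74)]
top rail_knob []
top rail []
top jaw []
top rail_hinge [([211, 151, 76, 80], 0.72), ([140, 257, 49, 46], 0.54)]
top clip_seat [([236, 119, 32, 29], 0.7), ([212, 149, 73, 81], 0.63)]
[[370.63197635   0.         315.12917603]
 [  0.         370.63197635 201.33761143]
 [  0.           0.           1.        ]] 0.02862620954120542 [[-0.01930697 -0.99980199  0.00481919]
 [-0.98360345  0.01812928 -0.17943125]
 [ 0.17930835 -0.00820445 -0.98375871]] [-0.0061739   0.57093449  1.00226609]
{'clock': 0.8, 'qpos': array([-1.13199346e+00,  3.19534007e-01,  1.56448732e+00,  2.52918804e-05,
        1.25741844e+00, -2.00136165e-02]), 'joint_velocities': array([-0.0017686 ,  0.00109001, -0.00039964,  0.00175422, -0.00125737,
        0.00090659]), 'joint_torque': array([ 2.24109586e-03, -4.12291539e+01, -2.32219434e+01,  7.30744656e-02,
        3.75936041e-02,  2.26723779e-05]), 'tool_pos': array([ 0.25466802, -0.51554479,  0.18891882]), 'tool_rot': array([3.05914850e+00, 7.14357493e-01, 8.68867160e-05]), 'ft_force': array([ 0.10717767,  0.05004494, -0.49041666]), 'moment': array([-0.04061609,  0.06922349,  0.02121128]), 'grasp_force': 0.0, 'finger_gap': 0.9990380465661791}
```

Run:
```python
import cv2
a=cv2.imread("pics/top0.png")[90:290,120:440]; cv2.imwrite("pics/top0c.png",cv2.resize(a,(800,500),interpolation=cv2.INTER_CUBIC))
a=cv2.imread("pics/scene0.png")[110:310,230:470]; cv2.imwrite("pics/scene0c.png",cv2.resize(a,(720,600),interpolation=cv2.INTER_CUBIC))
```

```text
(no output)
```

View pics/top0c.png

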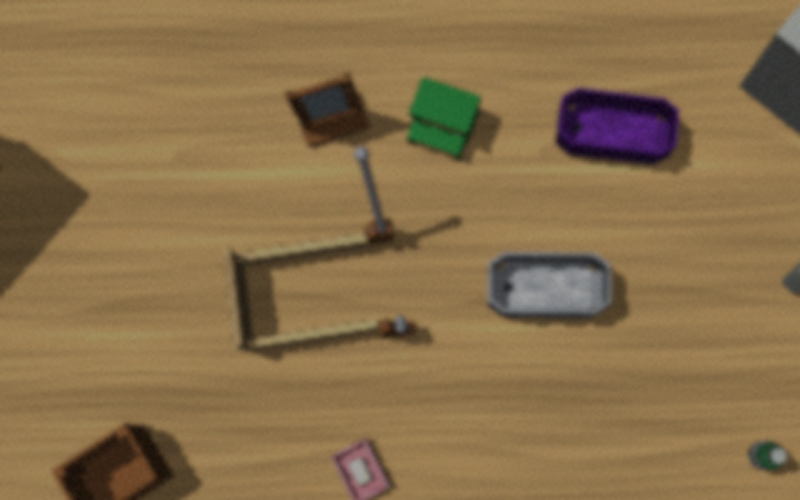

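View pics/scene0c.png

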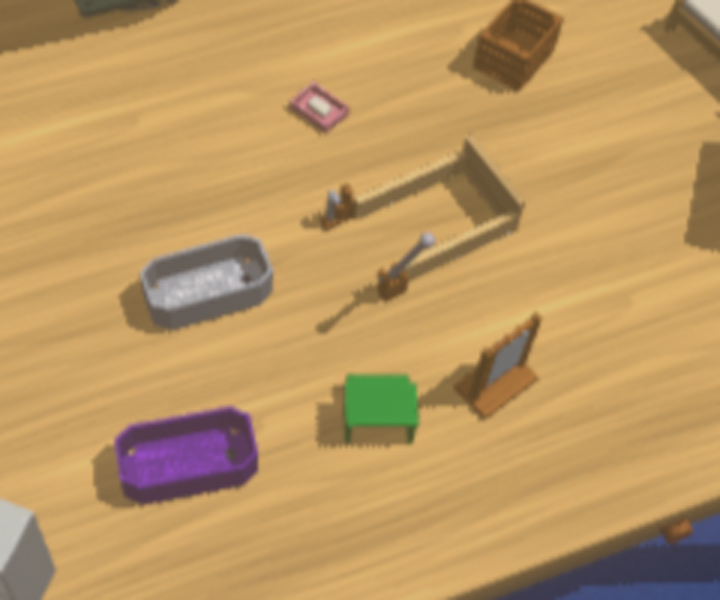

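The steel tub is grey, at top-image pixels ~(340,204); the purple look-alike is at ~(367,140). Both crops show the grey one clearly, so that is the tub. The bay mouth faces image right (-y world). The rail's hinge post is at ~(272,183) and the clip at ~(278,220).

```bash
cat > h.py <<'E'
import numpy as np, cv2
from scipy.optimize import least_squares
def proj(c,X):
    X=np.atleast_2d(X); p=X@np.array(c["R"]).T+c["t"]; s=p[:,:2]/p[:,2:]
    s=s*(1+c["k1"]*(s**2).sum(1,keepdims=True)); K=c["camera_matrix"]
    return s@np.diag([K[0,0],K[1,1]])+[K[0,2],K[1,2]]
def place(P,X):
    x,y,a=P; X=np.atleast_2d(X); c,s=np.cos(a),np.sin(a)
    return np.c_[x+c*X[:,0]-s*X[:,1], y+s*X[:,0]+c*X[:,1], X[:,2]]
def fit(views,P0):
    r=least_squares(lambda P:np.concatenate([(proj(c,place(P,X))-u).ravel() for c,X,u in views]),P0,loss="soft_l1")
    return r.x, r.fun
BAYL=[[(20,-46,36),(170,-46,36),(170,46,36),(20,46,36)],[(170,-56,60),(170,56,60),(180,56,60),(180,-56,60),(170,-56,60)],
 [(-19,-67,48),(20,-67,48),(20,-49,48),(-19,-49,48),(-19,-67,48)],[(-19,50,58),(20,50,58),(20,66,58),(-19,66,58),(-19,50,58)]]
TUB=[(70,22,50),(52,35,50),(-52,35,50),(-70,22,50),(-70,-22,50),(-52,-35,50),(52,-35,50),(70,-22,50),(70,22,50)]
def draw(im,c,P,lines,sc,off,col):
    for l in lines:
        u=(proj(c,place(P,np.array(l)/1000.))-off)*sc
        cv2.polylines(im,[np.round(u).astype(int)],False,col,1,cv2.LINE_AA)
E
python3 - <<'E'
from station import *
from h import *
T,S=camera("top"),camera("scene")
tt=lambda l:np.array(l)/2.5+[120,90]; ss=lambda l:np.array(l)/3+[230,110]
B=np.array([(175,-56,60),(175,56,60),(0,-58,46),(0,58,46)])/1000.
P,f=fit([(T,B,tt([(235,253),(241,346),(380,232),(393,327)])),(S,B,ss([(520,208),(467,142),(392,280),(340,205)]))],[.6,0,1.6])
print("bay",P.round(4),f.round(1))
C=np.array([(70,0,50),(-70,0,50),(0,35,50),(0,-35,50)])/1000.
Q,g=fit([(T,C,tt([(488,285),(612,286),(550,318),(550,253)])),(S,C,ss([(265,258),(148,285),(190,250),(215,285)]))],[.55,-.2,1.6])
print("tub",Q.round(4),g.round(1))
i=cv2.resize(T["frame"][120:240,200:380,::-1],None,fx=4.4,fy=4.4,interpolation=2); 
draw(i,T,P,BAYL,4.4,[200,120],(255,0,0)); draw(i,T,Q,[TUB],4.4,[200,120],(0,0,255)); cv2.imwrite("pics/fit1.png",i)
# tub in bay
c,s=np.cos(P[2]),np.sin(P[2]); d=Q[:2]-P[:2]; print("tub in bay",c*d[0]+s*d[1],-s*d[0]+c*d[1],Q[2]-P[2])
# knob angle
k=lambda a:place(P,[[0,(-.058+.138*np.cos(a)),.04+.138*np.sin(a)]])
for a in (1.7,1.8,1.9):print(a,(proj(T,k(a))-[120,90])*2.5,(proj(S,k(a))-[230,110])*3,k(a))
E
```

```text
bay [0.5795 0.0971 1.7122] [-3.5 -2.3 -1.4 -0.5  0.3 -2.9  0.9 -1.5 -0.  -1.9 -0.6 -2.5 -1.2 -2.7
 -1.5 -2.6]
tub [ 0.5627 -0.0867  1.5482] [-0.1 -0.3 -0.5 -0.5 -0.2 -1.2 -0.4  0.5 -1.  -2.6 -2.4 -0.1  0.9 -2.5
 -1.1  2.6]
tub in bay -0.1795444259479487 0.04255176728887739 -0.16393224605800993
1.7 [[364.43314918 177.58057018]] [[409.10572467 214.69883065]] [[0.65454293 0.10776831 0.17684974]]
1.8 [[362.91418563 165.6366891 ]] [[416.04471099 225.79100173]] [[0.66798089 0.10968067 0.17439097]]
1.9 [[361.61979267 154.50483888]] [[422.71630953 237.4907773 ]] [[0.68110869 0.1115489  0.17058941]]
```

View pics/fit1.png

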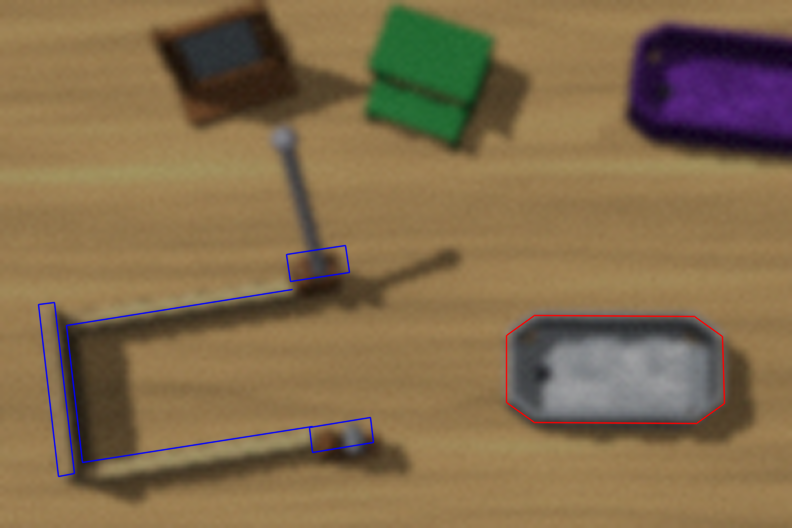

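The red outline fits the tub well. The bay fit is only good to about 8 mm, so I'll refine it with the wrist camera. I'm moving to above the tub's trailing end.

Call:
arm_command(
  targets=[
    {"fingers": 9.1,"offset": [2.9,-1.25,0],"turn": [0,0,0]},
    {"fingers": 9.1,"offset": [2.9,-1.25,0],"turn": [0,0,0]},
    {"fingers": 9.1,"offset": [2.9,-1.25,0],"turn": [0,0,0]},
    {"fingers": 9.1,"offset": [2.9,-1.25,0],"turn": [0,0,0]},
    {"fingers": 9.1,"offset": [2.9,-1.25,0],"turn": [0,0,0]},
    {"fingers": 9.1,"offset": [2.9,-1.25,0],"turn": [0,0,0]},
    {"fingers": 9.1,"offset": [2.9,-1.25,0],"turn": [0,0,0]},
    {"fingers": 9.1,"offset": [2.9,-1.25,0],"turn": [0,0,0]},
    {"fingers": 9.1,"offset": [2.9,-1.25,0],"turn": [0,0,0]},
    {"fingers": 9.1,"offset": [2.9,-1.25,0],"turn": [0,0,0]},
    {"fingers": 9.1,"offset": [2.9,-1.25,0],"turn": [0,0,0]},
    {"fingers": 9.1,"offset": [2.9,-1.25,0],"turn": [0,0,0]},
    {"fingers": 9.1,"offset": [2.9,-1.25,0],"turn": [0,0,0]},
    {"fingers": 9.1,"offset": [2.9,-1.25,0],"turn": [0,0,0]},
    {"fingers": 9.1,"offset": [2.9,-1.25,0],"turn": [0,0,5.5]},
    {"fingers": 9.1,"offset": [0,0,0],"turn": [0,0,5.5]},
    {"fingers": 9.1,"offset": [0,0,0],"turn": [0,0,5.5]},
    {"fingers": 9.1,"offset": [0,0,0],"turn": [0,0,5.5]},
    {"fingers": 9.1,"offset": [0,0,0],"turn": [0,0,5.5]},
    {"fingers": 9.1,"offset": [0,0,0],"turn": [0,0,0]},
  ],
)

```text
clock: 2.9
tool_pos: [0.5617, -0.1548, 0.1888]
tool_rot: [3.141, -0.033, 0.0]
ft_force: [1.2, 0.3, 0.6]
finger_gap: 1.0
grasp_force: 0.0
```

Run:
```python
from station import *
from h import *
W=camera("wrist"); s=sense(); print(s["clock"],s["tool_pos"],s["tool_rot"])
P=[.5795,.0971,1.7122];Q=[.5627,-.0867,1.5482]
i=np.ascontiguousarray(W["frame"][:,:,::-1]); np.savez("w1.npz",**{k:np.array(W[k]) for k in("camera_matrix","k1","R","t")})
cv2.imwrite("pics/w1raw.png",i)
draw(i,W,P,BAYL,1,[0,0],(255,0,0)); draw(i,W,Q,[TUB],1,[0,0],(0,0,255)); cv2.imwrite("pics/w1.png",i)
```

```text
2.95 [ 0.56161907 -0.15478899  0.18884977] [ 3.14136578e+00 -3.02245298e-02 -2.09456270e-06]
```

View pics/w1.png

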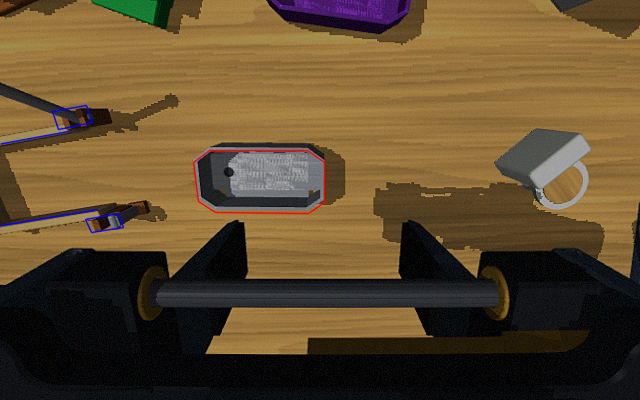

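Both outlines lie on the objects, to within a few mm. Next I lower the fingers over the tub's trailing end wall and grip it, without lifting.

Call:
arm_command(
  targets=[
    {"fingers": 5,"offset": [0,0,2.8],"turn": [0,0,0]},
    {"fingers": 5,"offset": [0,0,2.8],"turn": [0,0,0]},
    {"fingers": 5,"offset": [0,0,2.8],"turn": [0,0,0]},
    {"fingers": 5,"offset": [0,0,2.8],"turn": [0,0,0]},
    {"fingers": 5,"offset": [0,0,2.8],"turn": [0,0,0]},
    {"fingers": 5,"offset": [0,0,2.7],"turn": [0,0,0]},
    {"fingers": 5,"offset": [0,0,0],"turn": [0,0,0]},
    {"fingers": 3,"offset": [0,0,0],"turn": [0,0,0]},
    {"fingers": 1.5,"offset": [0,0,0],"turn": [0,0,0]},
    {"fingers": 0,"offset": [0,0,0],"turn": [0,0,0]},
    {"fingers": 0,"offset": [0,0,0],"turn": [0,0,0]},
    {"fingers": 0,"offset": [0,0,0],"turn": [0,0,0]},
    {"fingers": 0,"offset": [0,0,0],"turn": [0,0,0]},
    {"fingers": 0,"offset": [0,0,0],"turn": [0,0,0]},
  ],
)

```text
clock: 4.35
tool_pos: [0.5618, -0.1545, 0.0222]
tool_rot: [-3.141, 0.034, -0.001]
ft_force: [0.5, 1.4, 3.4]
finger_gap: 0.038
grasp_force: 30.0
```

Call:
arm_command(
  targets=[
    {"fingers": 0,"offset": [0.65,-1.2,0],"turn": [0,0,0]},
    {"fingers": 0,"offset": [0.65,-1.2,0],"turn": [0,0,0]},
    {"fingers": 0,"offset": [0.65,-1.2,0],"turn": [0,0,0]},
    {"fingers": 0,"offset": [0.65,-1.2,0],"turn": [0,0,0]},
    {"fingers": 0,"offset": [0.65,-1.2,0],"turn": [0,0,0]},
    {"fingers": 0,"offset": [0.65,-1.2,0],"turn": [0,0,0]},
    {"fingers": 0,"offset": [0,0,0],"turn": [0,0,-1.6]},
    {"fingers": 0,"offset": [0,0,0],"turn": [0,0,-1.6]},
    {"fingers": 0,"offset": [0,0,0],"turn": [0,0,-1.6]},
    {"fingers": 0,"offset": [0,0,0],"turn": [0,0,-1.6]},
    {"fingers": 0,"offset": [0,0,0],"turn": [0,0,-1.6]},
    {"fingers": 0,"offset": [0,0,0],"turn": [0,0,-1.4]},
    {"fingers": 0,"offset": [0,0,0],"turn": [0,0,0]},
  ],
)

```text
clock: 5.65
tool_pos: [0.6024, -0.0838, 0.0221]
tool_rot: [3.133, 0.225, 0.001]
ft_force: [3.0, 2.7, 4.7]
finger_gap: 0.037
grasp_force: 30.0
```

Run:
```python
from station import *
from h import *
W=camera("wrist");T=camera("top"); s=sense(); print(s["clock"],s["tool_pos"],s["tool_rot"],s["ft_force"],s["grasp_force"])
P=[.5795,.0971,1.7122]
i=np.ascontiguousarray(W["frame"][:,:,::-1]);draw(i,W,P,BAYL,1,[0,0],(255,0,0)); 
j=cv2.resize(T["frame"][130:240,200:360,::-1],None,fx=5,fy=5,interpolation=2); cv2.imwrite("pics/t2raw.png",j)
i=cv2.resize(i,(480,300)); cv2.imwrite("pics/w2.png",i);
draw(j,T,P,BAYL,5,[200,130],(255,0,0))
cv2.imwrite("pics/t2.png",j)
```

```text
5.75 [ 0.60240035 -0.08384099  0.02208167] [3.13334000e+00 2.23997991e-01 1.11842005e-03] [2.14553054 1.78248434 3.61547631] 30.019848346710205
```

View pics/w2.png

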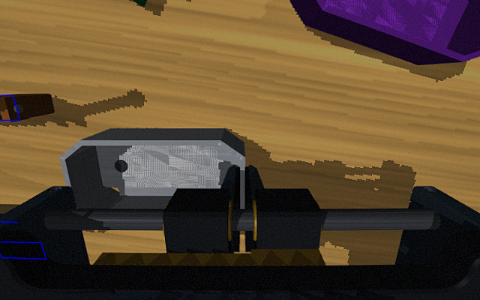

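View pics/t2.png

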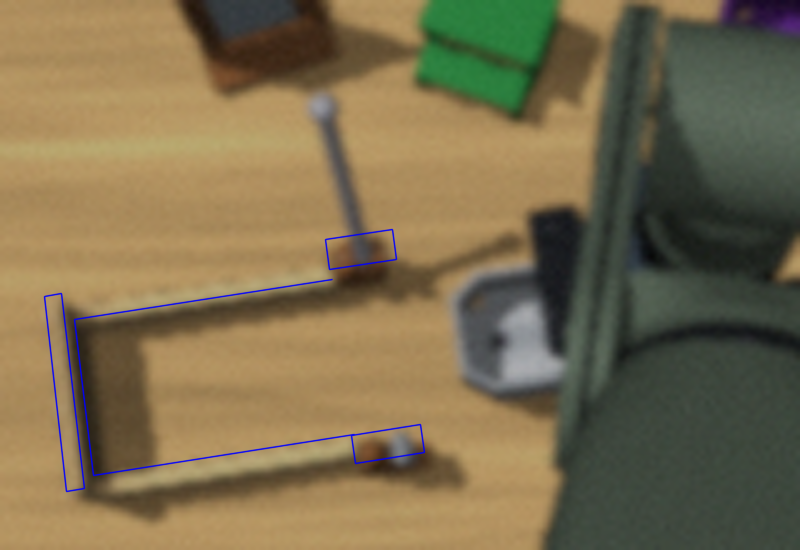

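Run:
```python
from station import *
import numpy as np; from scipy.spatial.transform import Rotation as Ro
W=camera("wrist");s=sense();c=-np.array(W["R"]).T@W["t"]
R=Ro.from_rotvec(s["tool_rot"]).as_matrix();print(R.T@(c-s["tool_pos"]),R.T@np.array(W["R"]).T)
```

```text
[ 0.08044728  0.00108175 -0.19569072] [[ 3.15026166e-04 -9.58386557e-01 -2.85473481e-01]
 [ 9.99999811e-01  4.52744868e-04 -4.16425678e-04]
 [ 5.28343425e-04 -2.85473296e-01  9.58386518e-01]]
```

The wrist camera would pass close over the rail knob. To avoid that I'll release, turn the gripper half round so the camera is on the other side, and grip again.

Call:
arm_command(
  targets=[
    {"fingers": 5,"offset": [0,0,0],"turn": [0,0,0]},
    {"fingers": 5,"offset": [0,0,0],"turn": [0,0,0]},
    {"fingers": 5,"offset": [0,0,0],"turn": [0,0,0]},
    {"fingers": 5,"offset": [0,0,-1],"turn": [0,0,0]},
    {"fingers": 5,"offset": [0,0,-3.5],"turn": [0,0,0]},
    {"fingers": 5,"offset": [0,0,-3.5],"turn": [0,0,0]},
    {"fingers": 5,"offset": [0,0,0],"turn": [0,0,-8.57]},
    {"fingers": 5,"offset": [0,0,0],"turn": [0,0,-8.57]},
    {"fingers": 5,"offset": [0,0,0],"turn": [0,0,-8.57]},
    {"fingers": 5,"offset": [0,0,0],"turn": [0,0,-8.57]},
    {"fingers": 5,"offset": [0,0,0],"turn": [0,0,-8.57]},
    {"fingers": 5,"offset": [0,0,0],"turn": [0,0,-8.57]},
    {"fingers": 5,"offset": [0,0,0],"turn": [0,0,-8.57]},
    {"fingers": 5,"offset": [0,0,0],"turn": [0,0,-8.57]},
    {"fingers": 5,"offset": [0,0,0],"turn": [0,0,-8.57]},
    {"fingers": 5,"offset": [0,0,0],"turn": [0,0,-8.57]},
    {"fingers": 5,"offset": [0,0,0],"turn": [0,0,-8.57]},
  ],
)

```text
clock: 7.5
tool_pos: [0.6019, -0.0838, 0.1024]
tool_rot: [1.96, 2.455, -0.001]
ft_force: [-0.1, 0.1, 0.2]
finger_gap: 0.546
grasp_force: 0.0
```

Call:
arm_command(
  targets=[
    {"fingers": 5,"offset": [0,0,0],"turn": [0,0,-8.57]},
    {"fingers": 5,"offset": [0,0,0],"turn": [0,0,-8.57]},
    {"fingers": 5,"offset": [0,0,0],"turn": [0,0,-8.57]},
    {"fingers": 5,"offset": [0,0,0],"turn": [0,0,-8.57]},
    {"fingers": 5,"offset": [0,0,0],"turn": [0,0,-8.57]},
    {"fingers": 5,"offset": [0,0,0],"turn": [0,0,-8.57]},
    {"fingers": 5,"offset": [0,0,0],"turn": [0,0,-8.57]},
    {"fingers": 5,"offset": [0,0,0],"turn": [0,0,-8.57]},
    {"fingers": 5,"offset": [0,0,0],"turn": [0,0,-8.57]},
    {"fingers": 5,"offset": [0,0,0],"turn": [0,0,-8.57]},
    {"fingers": 5,"offset": [0,0,0],"turn": [0,0,0]},
  ],
)

```text
clock: 8.6
tool_pos: [0.602, -0.0838, 0.1023]
tool_rot: [0.223, -3.134, 0.001]
ft_force: [-0.6, 0.3, -0.3]
finger_gap: 0.55
grasp_force: 0.0
```

Call:
arm_command(
  targets=[
    {"fingers": 5,"offset": [0,0,2.7],"turn": [0,0,0]},
    {"fingers": 5,"offset": [0,0,2.7],"turn": [0,0,0]},
    {"fingers": 5,"offset": [0,0,2.6],"turn": [0,0,0]},
    {"fingers": 5,"offset": [0,0,0],"turn": [0,0,0]},
    {"fingers": 2,"offset": [0,0,0],"turn": [0,0,0]},
    {"fingers": 0,"offset": [0,0,0],"turn": [0,0,0]},
    {"fingers": 0,"offset": [0,0,0],"turn": [0,0,0]},
    {"fingers": 0,"offset": [0,0,0],"turn": [0,0,0]},
    {"fingers": 0,"offset": [0,0,0],"turn": [0,0,0]},
    {"fingers": 0,"offset": [0,0,0],"turn": [0,0,0]},
  ],
)

```text
clock: 9.6
tool_pos: [0.6023, -0.0837, 0.0222]
tool_rot: [-0.223, 3.133, -0.0]
ft_force: [-1.0, -0.0, 0.0]
finger_gap: 0.052
grasp_force: 0.0
```

Call:
arm_command(
  targets=[
    {"fingers": 0,"offset": [0,1,0],"turn": [0,0,0]},
    {"fingers": 0,"offset": [0,1.5,0],"turn": [0,0,0]},
    {"fingers": 0,"offset": [0,1.5,0],"turn": [0,0,0]},
    {"fingers": 0,"offset": [0,1.5,0],"turn": [0,0,0]},
    {"fingers": 0,"offset": [0,1.5,0],"turn": [0,0,0]},
    {"fingers": 0,"offset": [0,1.0,0],"turn": [0,0,0]},
    {"fingers": 0,"offset": [0,0,0],"turn": [0,0,0]},
  ],
)

```text
clock: 10.3
tool_pos: [0.5905, -0.0018, 0.022]
tool_rot: [-0.225, 3.134, 0.003]
ft_force: [0.1, 2.3, 2.2]
finger_gap: 0.036
grasp_force: 30.0
```

Run:
```python
from station import *
from h import *
W=camera("wrist"); s=sense(); print(s["clock"],s["tool_pos"],s["tool_rot"],s["ft_force"],s["grasp_force"])
P=[.5755,.0971,1.7122]
i=np.ascontiguousarray(W["frame"][:,:,::-1]);draw(i,W,P,BAYL,1,[0,0],(255,0,0)); cv2.imwrite("pics/w3.png",i)
```

```text
10.35 [ 0.59053961 -0.00215806  0.0218657 ] [ 0.22382959 -3.13346374 -0.00389605] [0.13229598 2.30854586 2.52734995] 30.013795495033264
```

View pics/w3.png

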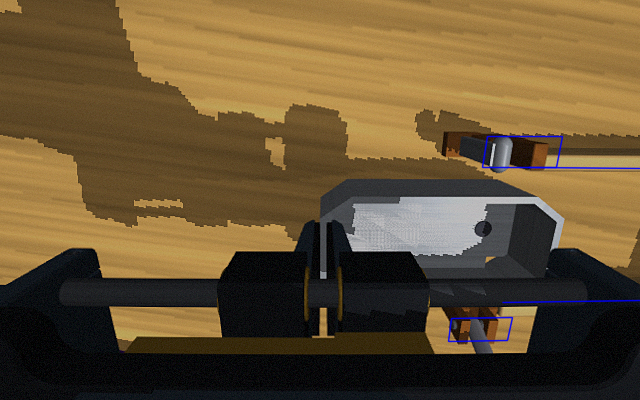

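Here the bay outline is right sideways but sits about 6 mm too deep. The blue clip box ends at column 562, while the clip itself ends at about 547. The tub is centred (lateral offset about 1 mm) and has about 126 mm to go.

Call:
arm_command(
  targets=[
    {"fingers": 0,"offset": [0,1.5,0],"turn": [0,0,0]},
    {"fingers": 0,"offset": [0,1.5,0],"turn": [0,0,0]},
    {"fingers": 0,"offset": [0,1.5,0],"turn": [0,0,0]},
    {"fingers": 0,"offset": [0,1.5,0],"turn": [0,0,0]},
    {"fingers": 0,"offset": [0,1.5,0],"turn": [0,0,0]},
    {"fingers": 0,"offset": [0,1.5,0],"turn": [0,0,0]},
    {"fingers": 0,"offset": [0,1.5,0],"turn": [0,0,0]},
    {"fingers": 0,"offset": [0,0.5,0],"turn": [0,0,0]},
    {"fingers": 0,"offset": [0,0,0],"turn": [0,0,0]},
  ],
)

```text
clock: 11.25
tool_pos: [0.5753, 0.1051, 0.0222]
tool_rot: [-0.224, 3.133, 0.0]
ft_force: [-0.7, -0.7, 5.1]
finger_gap: 0.033
grasp_force: 30.0
```

Call:
arm_command(
  targets=[
    {"fingers": 0,"offset": [0,0.4,0],"turn": [0,0,0]},
    {"fingers": 0,"offset": [0,0.4,0],"turn": [0,0,0]},
    {"fingers": 0,"offset": [0,0,0],"turn": [0,0,0]},
  ],
)

```text
clock: 11.55
tool_pos: [0.5742, 0.1119, 0.0222]
tool_rot: [-0.224, 3.133, -0.002]
ft_force: [0.4, -4.2, 5.6]
finger_gap: 0.039
grasp_force: 30.0
```

Call:
arm_command(
  targets=[
    {"fingers": 0,"offset": [0,0.3,0],"turn": [0,0,0]},
    {"fingers": 0,"offset": [0,0,0],"turn": [0,0,0]},
  ],
)

```text
clock: 11.75
tool_pos: [0.5739, 0.1145, 0.0222]
tool_rot: [-0.224, 3.133, -0.002]
ft_force: [1.3, -4.1, 4.7]
finger_gap: 0.037
grasp_force: 30.0
```

Call:
arm_command(
  targets=[
    {"fingers": 0,"offset": [0,0.3,0],"turn": [0,0,0]},
    {"fingers": 0,"offset": [0,0,0],"turn": [0,0,0]},
  ],
)

```text
clock: 11.95
tool_pos: [0.5734, 0.1175, 0.0221]
tool_rot: [-0.224, 3.133, -0.002]
ft_force: [-0.5, -4.1, 6.2]
finger_gap: 0.036
grasp_force: 30.0
```

Call:
arm_command(
  targets=[
    {"fingers": 0,"offset": [0,0.3,0],"turn": [0,0,0]},
    {"fingers": 0,"offset": [0,0,0],"turn": [0,0,0]},
  ],
)

```text
clock: 12.15
tool_pos: [0.573, 0.1204, 0.0221]
tool_rot: [-0.224, 3.133, -0.002]
ft_force: [0.9, -4.0, 6.2]
finger_gap: 0.032
grasp_force: 30.0
```

Call:
arm_command(
  targets=[
    {"fingers": 0,"offset": [0,0.2,0],"turn": [0,0,0]},
    {"fingers": 0,"offset": [0,0,0],"turn": [0,0,0]},
  ],
)

```text
clock: 12.35
tool_pos: [0.5727, 0.1223, 0.0222]
tool_rot: [-0.224, 3.133, -0.003]
ft_force: [1.1, -4.3, 6.0]
finger_gap: 0.034
grasp_force: 30.0
```

Call:
arm_command(
  targets=[
    {"fingers": 0,"offset": [0,0.2,0],"turn": [0,0,0]},
    {"fingers": 0,"offset": [0,0,0],"turn": [0,0,0]},
  ],
)

```text
clock: 12.55
tool_pos: [0.5724, 0.1242, 0.0221]
tool_rot: [-0.224, 3.133, -0.003]
ft_force: [0.1, -5.2, 6.0]
finger_gap: 0.033
grasp_force: 30.0
```

Call:
arm_command(
  targets=[
    {"fingers": 0,"offset": [0,0.2,0],"turn": [0,0,0]},
    {"fingers": 0,"offset": [0,0,0],"turn": [0,0,0]},
  ],
)

```text
clock: 12.75
tool_pos: [0.5721, 0.1262, 0.0222]
tool_rot: [-0.224, 3.133, -0.003]
ft_force: [0.8, -4.9, 6.0]
finger_gap: 0.037
grasp_force: 30.0
```

Call:
arm_command(
  targets=[
    {"fingers": 0,"offset": [0,0.2,0],"turn": [0,0,0]},
    {"fingers": 0,"offset": [0,0,0],"turn": [0,0,0]},
  ],
)

```text
clock: 12.95
tool_pos: [0.5719, 0.1282, 0.0222]
tool_rot: [-0.224, 3.133, -0.003]
ft_force: [1.0, -4.9, 5.3]
finger_gap: 0.033
grasp_force: 30.0
```

Call:
arm_command(
  targets=[
    {"fingers": 0,"offset": [0,0.2,0],"turn": [0,0,0]},
    {"fingers": 0,"offset": [0,0,0],"turn": [0,0,0]},
  ],
)

```text
clock: 13.15
tool_pos: [0.5716, 0.1297, 0.0222]
tool_rot: [-0.224, 3.133, -0.004]
ft_force: [1.4, -6.2, 5.6]
finger_gap: 0.036
grasp_force: 30.0
```

Call:
arm_command(
  targets=[
    {"fingers": 0,"offset": [0,0.2,0],"turn": [0,0,0]},
    {"fingers": 0,"offset": [0,0,0],"turn": [0,0,0]},
  ],
)

```text
clock: 13.35
tool_pos: [0.5716, 0.1297, 0.0221]
tool_rot: [-0.226, 3.133, -0.009]
ft_force: [1.5, -11.8, 5.3]
finger_gap: 0.039
grasp_force: 30.0
```

Run:
```python
from station import *
from h import *
W=camera("wrist");T=camera("top"); s=sense(); p=s["tool_pos"];print(s["clock"],p,s["ft_force"])
P=[.5764,.0907,1.7122]
Q=[p[0]+.068*np.cos(1.714),p[1]+.068*np.sin(1.714),1.714]
def mk(c,x0,x1,y0,y1,f):
    i=cv2.resize(c["frame"][y0:y1,x0:x1,::-1],None,fx=f,fy=f,interpolation=2);j=i.copy()
    draw(j,c,P,BAYL,f,[x0,y0],(255,0,0));draw(j,c,Q,[TUB],f,[x0,y0],(0,0,255));return np.hstack([i,j])
a=mk(W,240,640,80,400,1.);b=mk(T,200,300,140,240,4.)
cv2.imwrite("pics/c4.png",np.vstack([a,np.pad(b[:270],((0,0),(0,0),(0,0)))]))
print(a.shape,b.shape)
```

```text
13.45 [0.5716661  0.12966468 0.0221497 ] [  1.72070554 -12.2712848    6.19668391]
(320, 800, 3) (400, 800, 3)
```

View pics/c4.png

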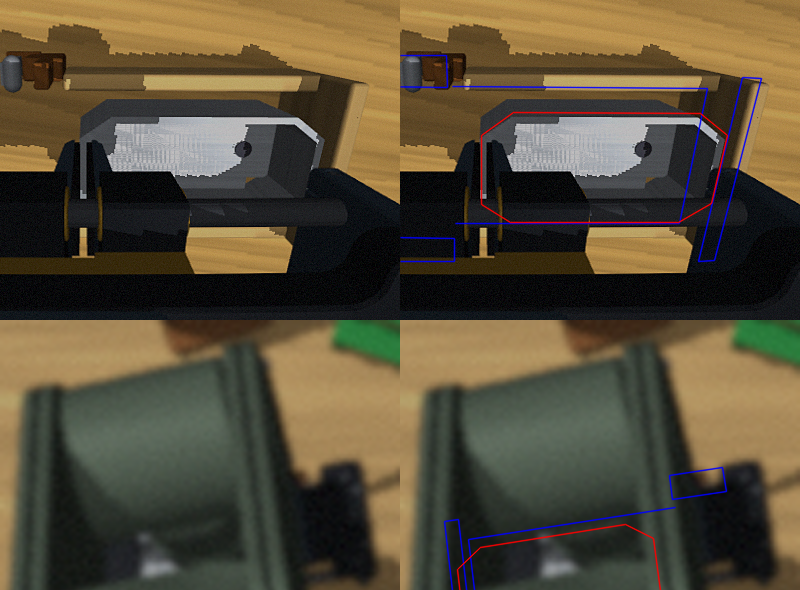

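The wall stalls the tub at TCP y=0.1297 and the force is rising. The bay origin is therefore y≈0.097, and the tub is at the back wall, visible at right in the wrist view. I'll give it one more nudge, then release and rise.

Call:
arm_command(
  targets=[
    {"fingers": 0,"offset": [0,0.2,0],"turn": [0,0,0]},
    {"fingers": 0,"offset": [0,0,0],"turn": [0,0,0]},
    {"fingers": 0,"offset": [0,0,0],"turn": [0,0,0]},
  ],
)

```text
clock: 13.75
tool_pos: [0.5716, 0.1296, 0.0221]
tool_rot: [-0.228, 3.133, -0.014]
ft_force: [3.2, -18.7, 6.5]
finger_gap: 0.038
grasp_force: 30.0
```

Call:
arm_command(
  targets=[
    {"fingers": 2,"offset": [0,0,0],"turn": [0,0,0]},
    {"fingers": 4,"offset": [0,0,0],"turn": [0,0,0]},
    {"fingers": 4,"offset": [0,-0.4,0],"turn": [0,0,0]},
    {"fingers": 4,"offset": [0,0,0],"turn": [0,0,0]},
    {"fingers": 4,"offset": [0,0,-1],"turn": [0,0,0]},
    {"fingers": 4,"offset": [0,0,-2.5],"turn": [0,0,0]},
    {"fingers": 4,"offset": [0,0,-3],"turn": [0,0,0]},
    {"fingers": 4,"offset": [0,0,-3],"turn": [0,0,0]},
    {"fingers": 4,"offset": [0,0,-3],"turn": [0,0,0]},
    {"fingers": 4,"offset": [0,0,-3],"turn": [0,0,0]},
    {"fingers": 2,"offset": [0,0,-3],"turn": [0,0,0]},
    {"fingers": 0,"offset": [0,0,-3],"turn": [0,0,0]},
    {"fingers": 0,"offset": [0,0,-3],"turn": [0,0,0]},
  ],
)

```text
clock: 15.05
tool_pos: [0.5709, 0.1316, 0.2688]
tool_rot: [-0.224, 3.133, 0.001]
ft_force: [0.5, 1.0, -0.2]
finger_gap: 0.206
grasp_force: 0.0
```

Run:
```python
from station import *
from h import *
W=camera("wrist");T=camera("top"); s=sense(); p=s["tool_pos"];print(s["clock"],p,s["tool_rot"],s["ft_force"],s["qpos"])
P=[.5755,.0971,1.7122]
Q=place(P,[[.1,0,0]])[0]; Q=[Q[0],Q[1],1.714]
W2=W["frame"][:,:,::-1]
i=W2.copy(); draw(i,W,P,BAYL,1,[0,0],(255,0,0));draw(i,W,Q,[TUB],1,[0,0],(0,0,255))
cv2.imwrite("pics/w5.png",np.vstack([cv2.resize(W2,(440,275)),cv2.resize(i,(440,275))]))
for a in (1.7,1.8,1.9,1.95):
  print(a,place(P,[[0,-.058+.11*np.cos(a),.04+.11*np.sin(a)],[0,-.058+.138*np.cos(a),.04+.138*np.sin(a)]]).round(3))
```

```text
15.15 [0.57326282 0.13204721 0.27233175] [-2.23488026e-01  3.12392350e+00  2.51986815e-03] [ 0.39701065  1.05409328 -0.64629874] [ 2.06667328e-01  2.97192652e-01  1.38908406e+00  2.90960843e-04
  1.44550332e+00 -1.50700221e+00]
1.7 [[0.647 0.107 0.149]
 [0.651 0.108 0.177]]
1.8 [[0.658 0.109 0.147]
 [0.664 0.11  0.174]]
1.9 [[0.668 0.11  0.144]
 [0.677 0.112 0.171]]
1.95 [[0.673 0.111 0.142]
 [0.683 0.112 0.168]]
```

View pics/w5.png

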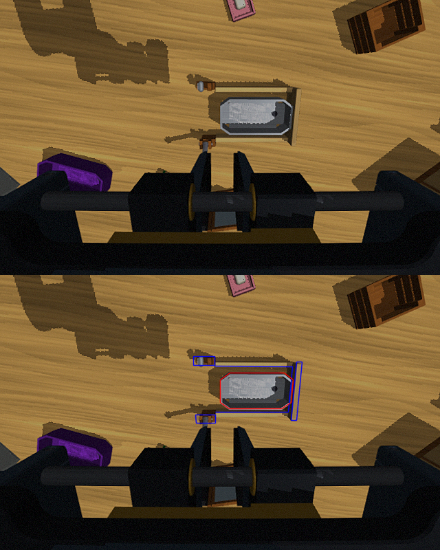

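The tub sits against the back wall. Next is the rail: I'll take the closed fingers over and beyond it, lower them, then sweep it over along its arc. Tool x is bay +y and tool y is bay +x.

Call:
arm_command(
  targets=[
    {"fingers": 0,"offset": [-2.5,0,0],"turn": [0,0,0]},
    {"fingers": 0,"offset": [-3,0,0],"turn": [0,0,0]},
    {"fingers": 0,"offset": [-3,0,0],"turn": [0,0,0]},
    {"fingers": 0,"offset": [-3,-1.2,0],"turn": [0,0,0]},
    {"fingers": 0,"offset": [-3.3,-1.2,0],"turn": [0,0,0]},
    {"fingers": 0,"offset": [0,-1.2,0],"turn": [0,0,0]},
    {"fingers": 0,"offset": [0,0,0],"turn": [0,0,0]},
  ],
)

```text
clock: 15.85
tool_pos: [0.7227, 0.1151, 0.2651]
tool_rot: [0.221, -3.13, 0.001]
ft_force: [0.5, 0.0, -0.1]
finger_gap: 0.012
grasp_force: 0.0
```

```bash
cat >> h.py <<'E'
def inbay(p,P=(.5755,.0971,1.7122)):
    c,s=np.cos(P[2]),np.sin(P[2]); d=np.array(p[:2])-P[:2]; return np.round([1000*(c*d[0]+s*d[1]),1000*(c*d[1]-s*d[0]),1000*p[2]],1)
E
python3 - <<'E'
from station import *
from h import *
s=sense();print(inbay(s["tool_pos"]),s["tool_rot"],s["finger_gap"])
E
```

```text
[  -2.9 -148.3  265.1] [ 2.20683958e-01 -3.13048021e+00  1.19291261e-03] 0.012179999937149483
```

Call:
arm_command(
  targets=[
    {"fingers": 0,"offset": [0,0,3],"turn": [0,0,0]},
    {"fingers": 0,"offset": [0,0,3.3],"turn": [0,0,0]},
    {"fingers": 0,"offset": [0,0,3.3],"turn": [0,0,0]},
    {"fingers": 0,"offset": [0,0,3.3],"turn": [0,0,0]},
    {"fingers": 0,"offset": [0,0,0],"turn": [0,0,0]},
    {"fingers": 0,"offset": [1.4,0,0],"turn": [0,0,0]},
    {"fingers": 0,"offset": [1.4,0,0],"turn": [0,0,0]},
    {"fingers": 0,"offset": [1.4,0,0],"turn": [0,0,0]},
    {"fingers": 0,"offset": [1.4,0,0.3],"turn": [0,0,0]},
    {"fingers": 0,"offset": [1.4,0,0.3],"turn": [0,0,0]},
    {"fingers": 0,"offset": [0,0,0],"turn": [0,0,0]},
  ],
)

```text
clock: 16.95
tool_pos: [0.6523, 0.1069, 0.1345]
tool_rot: [-0.224, 3.132, 0.001]
ft_force: [0.1, -0.0, 1.2]
finger_gap: 0.006
grasp_force: 0.0
```

Call:
arm_command(
  targets=[
    {"fingers": 0,"offset": [1.1,0,0.1],"turn": [0,0,0]},
    {"fingers": 0,"offset": [1.0,0,0.1],"turn": [0,0,0]},
    {"fingers": 0,"offset": [1.0,0,0.2],"turn": [0,0,0]},
    {"fingers": 0,"offset": [1.0,0,0.4],"turn": [0,0,0]},
    {"fingers": 0,"offset": [0.9,0,0.4],"turn": [0,0,0]},
    {"fingers": 0,"offset": [0.9,0,0.6],"turn": [0,0,0]},
    {"fingers": 0,"offset": [0,0,0],"turn": [0,0,0]},
  ],
)

```text
clock: 17.65
tool_pos: [0.5934, 0.098, 0.1132]
tool_rot: [0.223, -3.131, 0.0]
ft_force: [-0.4, 0.6, -0.0]
finger_gap: 0.01
grasp_force: 0.0
```

Run:
```python
from station import *
from h import *
s=sense();print(inbay(s["tool_pos"]),s["tool_rot"],s["ft_force"])
c=camera("scene");cv2.imwrite("pics/s6.png",c["frame"][:,:,::-1])
```

```text
[ -1.6 -17.9 113.2] [ 2.23262266e-01 -3.13108649e+00  4.08934941e-04] [-0.42262339  0.57093684 -0.0232904 ]
```

Contact force is almost nil, so I'll check where the rail is with the last picture.

Run:
```python
from station import *
from h import *
W=camera("wrist");T=camera("top");S=camera("scene")
a=cv2.resize(S["frame"][130:230,300:433,::-1],(400,300),interpolation=2)
b=cv2.resize(T["frame"][130:230,210:343,::-1],(400,300),interpolation=2)
w=cv2.resize(W["frame"][:,:,::-1],(480,300))
w2=cv2.resize(W["frame"][200:400,160:373,::-1],(320,300),interpolation=2)
cv2.imwrite("pics/c7.png",np.vstack([np.hstack([a,b]),np.hstack([w,w2])]))
```

```text
(no output)
```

View pics/c7.png

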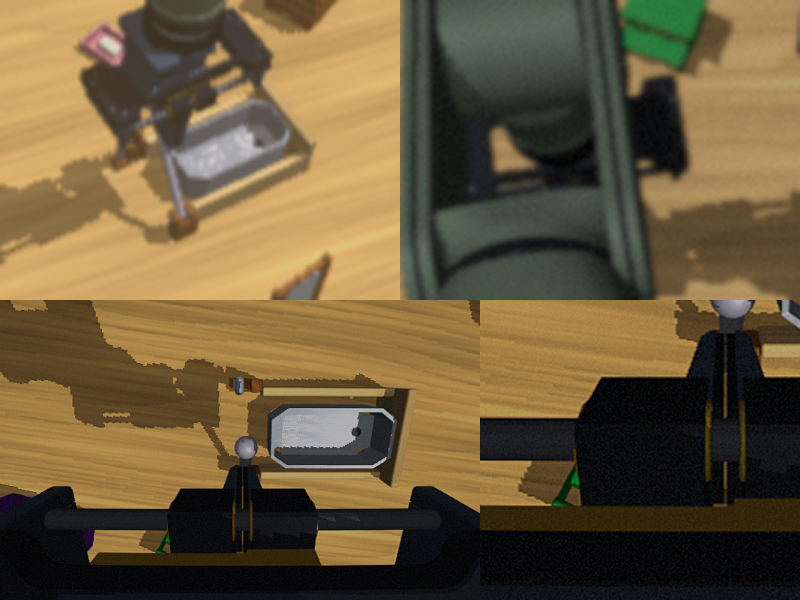

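The rail swings with the fingers, with its ball just ahead of the tips and centred, and the tub is home. I carry on down along the arc.

Call:
arm_command(
  targets=[
    {"fingers": 0,"offset": [0.7,0,0.7],"turn": [0,0,0]},
    {"fingers": 0,"offset": [0.7,0,0.8],"turn": [0,0,0]},
    {"fingers": 0,"offset": [0.6,0,0.9],"turn": [0,0,0]},
    {"fingers": 0,"offset": [0.6,0,1.0],"turn": [0,0,0]},
    {"fingers": 0,"offset": [0.5,0,1.0],"turn": [0,0,0]},
    {"fingers": 0,"offset": [0.4,0,0.7],"turn": [0,0,0]},
    {"fingers": 0,"offset": [0.2,0,0.4],"turn": [0,0,0]},
    {"fingers": 0,"offset": [0,0,0],"turn": [0,0,0]},
  ],
)

```text
clock: 18.65
tool_pos: [0.5581, 0.0929, 0.0582]
tool_rot: [0.223, -3.132, 0.0]
ft_force: [0.6, -0.1, 0.1]
finger_gap: 0.007
grasp_force: 0.0
```

Run:
```python
from station import *
from h import *
s=sense();print(inbay(s["tool_pos"]),s["tool_rot"],s["ft_force"])
```

```text
[-1.7 17.8 58.2] [ 2.23381914e-01 -3.13246885e+00  3.40428732e-04] [ 0.59877333 -0.09632002  0.12098241]
```

Now pressing down in small steps, watching the vertical force.

Call:
arm_command(
  targets=[
    {"fingers": 0,"offset": [0.2,0,0.3],"turn": [0,0,0]},
    {"fingers": 0,"offset": [0.2,0,0.2],"turn": [0,0,0]},
    {"fingers": 0,"offset": [0,0,0],"turn": [0,0,0]},
  ],
)

```text
clock: 18.95
tool_pos: [0.5544, 0.0924, 0.0537]
tool_rot: [0.223, -3.133, 0.0]
ft_force: [-0.5, 0.4, 0.1]
finger_gap: 0.004
grasp_force: 0.0
```

Call:
arm_command(
  targets=[
    {"fingers": 0,"offset": [0,0,0.2],"turn": [0,0,0]},
    {"fingers": 0,"offset": [0,0,0.2],"turn": [0,0,0]},
    {"fingers": 0,"offset": [0,0,0],"turn": [0,0,0]},
  ],
)

```text
clock: 19.25
tool_pos: [0.5546, 0.0924, 0.0496]
tool_rot: [0.223, -3.133, 0.0]
ft_force: [0.2, 0.1, -0.3]
finger_gap: 0.008
grasp_force: 0.0
```

Call:
arm_command(
  targets=[
    {"fingers": 0,"offset": [0,0,0.2],"turn": [0,0,0]},
    {"fingers": 0,"offset": [0,0,0],"turn": [0,0,0]},
  ],
)

```text
clock: 19.45
tool_pos: [0.5546, 0.0924, 0.0476]
tool_rot: [0.223, -3.133, 0.0]
ft_force: [0.3, -0.6, 0.4]
finger_gap: 0.002
grasp_force: 0.0
```

Call:
arm_command(
  targets=[
    {"fingers": 0,"offset": [0,0,0.2],"turn": [0,0,0]},
    {"fingers": 0,"offset": [0,0,0],"turn": [0,0,0]},
  ],
)

```text
clock: 19.65
tool_pos: [0.5546, 0.0924, 0.0456]
tool_rot: [0.223, -3.133, 0.0]
ft_force: [0.3, 0.2, 0.1]
finger_gap: 0.006
grasp_force: 0.0
```

No force at all. I'm checking the rail angle numerically: the detected knob position against its projection at different angles.

```bash
cat > k.py <<'E'
from station import *
from h import *
P=[.5755,.0971,1.7122]
for n in ("wrist","scene","top"):
    c=camera(n)
    for l in ("rail_knob","rail"): print(n,l,[([round(d["box"][0]*640+d["box"][2]*320),round(d["box"][1]*400+d["box"][3]*200),round(d["box"][2]*640),round(d["box"][3]*400)],round(d["p"],2)) for d in recognise(c,l)][:3])
    print([(a,proj(c,place(P,[[0,-.058+.138*np.cos(a),.04+.138*np.sin(a)]])).round().tolist()[0]) for a in (0,.08,.2,.5,1)])
    if n=="wrist":
        np.save("wk.npy",c["frame"])
        u=proj(c,place(P,[[0,.08,.04]]))[0].astype(int)
        g=c["frame"].astype(int); m=(g.min(2)>110)&(g.max(2)-g.min(2)<25)
        y0=max(u[1]-70,0); nn,_,st,ce=cv2.connectedComponentsWithStats(m[y0:u[1]+80,max(u[0]-80,0):u[0]+80].astype(np.uint8))
        for k in range(1,nn):
            if st[k,4]>25: print("grey",ce[k].round()+[max(u[0]-80,0),y0],st[k,2:])
E
python3 k.py
```

```text
wrist rail_knob [([330, 240, 31, 188], 0.59)]
wrist rail [([328, 239, 31, 182], 0.95)]
[(0, [327.0, 142.0]), (0.08, [327.0, 145.0]), (0.2, [328.0, 153.0]), (0.5, [329.0, 197.0]), (1, [331.0, 371.0])]
grey [326. 156.] [ 9  7 32]
scene rail_knob []
scene rail [([370, 181, 72, 53], 0.63), ([358, 193, 7, 7], 0.42), ([403, 124, 30, 30], 0.16)]
[(0, [338.0, 171.0]), (0.08, [338.0, 170.0]), (0.2, [339.0, 167.0]), (0.5, [342.0, 163.0]), (1, [350.0, 164.0])]
top rail_knob [([214, 211, 12, 44], 0.41)]
top rail []
[(0, [279.0, 229.0]), (0.08, [279.0, 228.0]), (0.2, [278.0, 227.0]), (0.5, [276.0, 220.0]), (1, [272.0, 199.0])]
```

Call:
arm_command(
  targets=[
    {"fingers": 0,"offset": [0,0,0.2],"turn": [0,0,0]},
    {"fingers": 0,"offset": [0,0,0],"turn": [0,0,0]},
  ],
)

```text
clock: 20.3
tool_pos: [0.5546, 0.0924, 0.0436]
tool_rot: [0.223, -3.133, 0.0]
ft_force: [-0.7, -0.2, -0.8]
finger_gap: -0.001
grasp_force: 0.1
```

Run:
```python
from station import *
from h import *
s=sense(); print(inbay(s["tool_pos"]),s["ft_force"])
c=camera("wrist"); g=c["frame"]; np.save("wk.npy",g)
print("tcp px",proj(c,s["tool_pos"]).round(), "clip",proj(c,place([.5755,.0971,1.7122],np.array([[-19,50,58],[20,50,58],[20,66,58],[-19,66,58],[0,-58,40],[0,58,40]])/1000.)).round().tolist())
for y in range(120,300,6): print(y,' '.join('%02x%02x%02x'%tuple(g[y,x]) for x in range(276,390,6)))
```

```text
[-1.7 21.4 43.6] [-0.68627008 -0.15836571 -0.81343201]
tcp px [[324. 232.]] clip [[296.0, 197.0], [361.0, 197.0], [362.0, 170.0], [295.0, 170.0], [326.0, 328.0], [327.0, 177.0]]
120 664a29 654b29 664d26 5c4626 5d4826 604923 5e4926 584022 584321 563f23 a67d41 a78346 aa7d3f ab8548 a88146 a77c44 a78046 af8749 ad833f
126 664a27 674e2a 684f2a 665229 675127 6c522b 70572d 715b30 6e552c 5e4524 b38b4c a07d3f a17f41 ac8447 a07d42 a47f3f a97f49 a47f40 a77d45
132 584220 5b4925 5e492a 624a29 634d29 644c29 654b25 654d2b 624d27 9e7b43 ae854c b78f4d b99450 b69250 b49651 b49652 b8934f b88f4f b78e4d
138 554024 553f20 574024 5a4426 5a4424 5b4424 5d4328 584424 5e4623 b98d4e ab8149 a88443 ab884d af8a47 ad8649 a88143 a48046 a98249 ae874a
144 5f4827 5e4520 654e28 634728 614c24 614522 5c4426 573e22 513e22 4b381e a27f43 9c743e 9b713f a37e46 9f783d 9d7a3a a48147 a88145 a98243
150 654a24 684d2e 634a25 634828 62482d 634a27 5c4821 453e3a 5c5b62 696b74 343941 a47d40 a07e44 9a7b40 946f3c 9b7a42 9c743d 9b7b43 9f7c45
156 624b2b 624d2a 604a2b 654d29 644f2e 634824 684e28 4e4c55 84828c 59565e 524e54 4e3e23 b08849 af894
[... 2487 characters left out ...]
7 0c050e 000006
270 141215 150f17 000001 0c080a 04050b 010004 392a11 080704 222024 070600 191006 000000 000608 000001 0a0d0f 0f120d 0e110b 070d09 02060a
276 0d1312 120e12 08070f 060a10 070d12 040308 493412 080b10 1e1c22 0a0d0a 271c08 030009 060305 000305 07070b 07060c 080c10 000000 000009
282 121210 09090b 060304 090a0b 000100 080708 3d2907 100f14 090b13 171518 29200d 07090b 020507 131814 090c0e 0e0a11 080a0c 000a07 07040c
288 120f13 000408 111111 101319 130f14 191518 403211 191c1d 191c1b 1f1d22 3b2f10 151518 101511 0b1014 0c0910 141415 101417 0e0b13 121618
294 08080c 070807 0c1014 09040d 040707 111017 4e330d 1e1e22 232524 191e23 3e2f12 1b1921 171419 161718 161519 1e1f23 131318 111315 171d1d
```

Run:
```python
from station import *
from h import *
from scipy.spatial.transform import Rotation as Ro
c=dict(camera("wrist")); s=sense(); print(c["camera_matrix"][0,0])
Rt=Ro.from_rotvec(s["tool_rot"]).as_matrix(); C=np.array(c["R"]); tc=C@s["tool_pos"]+c["t"]; M=C@Rt  # tool->cam
def cam(p,rv):
    R=Ro.from_rotvec(rv).as_matrix(); d=dict(c); d["R"]=M@R.T; d["t"]=tc-d["R"]@p; return d
A=cam(np.array([.5934,.098,.1132]),[.2233,-3.1311,.0004]); B=cam(s["tool_pos"],s["tool_rot"])
for dy in (0,-.004,-.008,-.012):
  k=lambda a:place([.5755-dy,.0971,1.7122],[[0,-.058+.138*np.cos(a),.04+.138*np.sin(a)]])
  g=np.arange(-.1,1.6,.01); f=lambda d,row:g[np.argmin([abs(proj(d,k(a))[0,1]-row) for a in g])]
  print(dy,"c7 theta",f(A,197),"now",f(B,157))
```

```text
315.94692521356137
0 c7 theta 0.9799999999999994 now 0.23999999999999985
-0.004 c7 theta 0.9499999999999994 now 0.1599999999999999
-0.008 c7 theta 0.9299999999999996 now 0.049999999999999906
-0.012 c7 theta 0.8999999999999996 now -0.1
```

Call:
arm_command(
  targets=[
    {"fingers": 0,"offset": [0,0,0.15],"turn": [0,0,0]},
    {"fingers": 0,"offset": [0,0,0],"turn": [0,0,0]},
  ],
)

```text
clock: 20.6
tool_pos: [0.5546, 0.0924, 0.0421]
tool_rot: [0.223, -3.133, 0.0]
ft_force: [-0.4, -1.0, 0.4]
finger_gap: 0.004
grasp_force: 0.1
```

Call:
arm_command(
  targets=[
    {"fingers": 0,"offset": [0,0,-1],"turn": [0,0,0]},
    {"fingers": 0,"offset": [0,0,-2.5],"turn": [0,0,0]},
    {"fingers": 0,"offset": [-1,0,-3],"turn": [0,0,0]},
    {"fingers": 0,"offset": [-2,0,-2],"turn": [0,0,0]},
    {"fingers": 0,"offset": [-2,0,-1],"turn": [0,0,0]},
    {"fingers": 0,"offset": [0,0,0],"turn": [0,0,0]},
  ],
)

```text
clock: 21.2
tool_pos: [0.6076, 0.1, 0.14]
tool_rot: [-0.223, 3.127, 0.001]
ft_force: [0.2, 0.5, -0.3]
finger_gap: 0.004
grasp_force: 0.0
```

```bash
cat > k2.py <<'E'
from station import *
from h import *
s=sense(); print(s["clock"],inbay(s["tool_pos"]),s["ft_force"])
for n in ("wrist","scene","top"):
    c=camera(n)
    for l in ("rail_knob","rail","clip_seat"): print(n,l,[([round(b*q) for b,q in zip(d["box"],(640,400,640,400))],round(d["p"],2)) for d in recognise(c,l)][:3])
    for dx in (0,.004): print(dx,[(a,proj(c,place([.5755+dx,.0971,1.7122],[[0,-.058+.138*np.cos(a),.04+.138*np.sin(a)]])).round().tolist()[0]) for a in (0,.08,.16,.24,.5,.9)])
    P=[.5755,.0971,1.7122]
    print("clip/hinge model",proj(c,place(P,np.array([[-19,50,58],[20,66,58],[-19,-67,48],[20,-49,48]])/1000.)).round().tolist())
    if n=="wrist":
        g=c["frame"]
        u=proj(c,place(P,[[0,.08,.04]]))[0].astype(int)
        for y in range(u[1]-20,u[1]+90,4): print(y,' '.join('%02x%02x%02x'%tuple(g[y,x]) for x in range(u[0]-40,u[0]+44,6)))
E
python3 k2.py
```

```text
21.2 [ -1.7 -32.2 140. ] [ 0.20211606  0.5139001  -0.27608838]
wrist rail_knob [([316, 60, 20, 162], 0.65)]
wrist rail [([318, 62, 20, 158], 0.9), ([307, 63, 232, 160], 0.18)]
wrist clip_seat []
0 [(0, [326.0, 67.0]), (0.08, [326.0, 67.0]), (0.16, [326.0, 67.0]), (0.24, [326.0, 68.0]), (0.5, [327.0, 83.0]), (0.9, [327.0, 143.0])]
0.004 [(0, [325.0, 72.0]), (0.08, [325.0, 72.0]), (0.16, [326.0, 72.0]), (0.24, [326.0, 74.0]), (0.5, [326.0, 89.0]), (0.9, [326.0, 149.0])]
clip/hinge model [[303.0, 103.0], [350.0, 83.0], [306.0, 228.0], [346.0, 211.0]]
47 a88144 ac8546 aa8145 b28d4d b0894c b18a48 b18c4c ad8846 b48f4c b18a48 a88543 a78347 9f793f a68244
51 594322 936e3e a78440 a28140 a68046 a67f40 ae8949 b28b4b b28f4b ac8b48 aa8b48 af894a b18849 b08949
55 634a2c 5a4426 856436 a37b43 a0763b a17b3e a68347 a07b42 9e7841 a48346 aa7f45 b18a49 b08e4c b38e4f
59 664d27 654e2b 604721 a78244 a38042 a07a45 a58149 a37d41 9f783e a57d47 a27e43 a17e45 a17c41 a67e43
63 5f4a26 654d27 927140 b18d4d ab8d47 b28c4d 3e4350 7a7985 705f54 9d7941 a37b48 9f7a3e 9b7d3c a37e41
67 886738 5a4222 906f3a aa8448 af8748 b19
[... 2535 characters left out ...]
63.0]), (0.9, [348.0, 163.0])]
0.004 [(0, [339.0, 172.0]), (0.08, [339.0, 170.0]), (0.16, [339.0, 169.0]), (0.24, [340.0, 167.0]), (0.5, [342.0, 164.0]), (0.9, [348.0, 164.0])]
clip/hinge model [[338.0, 177.0], [345.0, 169.0], [356.0, 204.0], [363.0, 195.0]]
top rail_knob [([422, 268, 12, 13], 0.42)]
top rail []
top clip_seat []
0 [(0, [279.0, 229.0]), (0.08, [279.0, 228.0]), (0.16, [279.0, 227.0]), (0.24, [278.0, 226.0]), (0.5, [276.0, 220.0]), (0.9, [273.0, 204.0])]
0.004 [(0, [279.0, 227.0]), (0.08, [279.0, 227.0]), (0.16, [279.0, 226.0]), (0.24, [278.0, 224.0]), (0.5, [276.0, 218.0]), (0.9, [273.0, 203.0])]
clip/hinge model [[284.0, 216.0], [271.0, 224.0], [278.0, 177.0], [266.0, 185.0]]
```

The rail lies across the clip, but the knob's height is unclear. I'll press directly on the knob and feel for contact: its top is at about 68 mm if the rail sits on the nose, 48 mm if seated.

Call:
arm_command(
  targets=[
    {"fingers": 0,"offset": [3,0,0],"turn": [0,0,0]},
    {"fingers": 0,"offset": [3,0,0],"turn": [0,0,0]},
    {"fingers": 0,"offset": [3,0,0],"turn": [0,0,0]},
    {"fingers": 0,"offset": [2.4,0,0],"turn": [0,0,0]},
    {"fingers": 0,"offset": [0,0,2],"turn": [0,0,0]},
    {"fingers": 0,"offset": [0,0,2.5],"turn": [0,0,0]},
    {"fingers": 0,"offset": [0,0,1.8],"turn": [0,0,0]},
    {"fingers": 0,"offset": [0,0,0],"turn": [0,0,0]},
  ],
)

```text
clock: 22.6
tool_pos: [0.4893, 0.083, 0.0724]
tool_rot: [0.223, -3.128, 0.001]
ft_force: [-0.8, -0.1, -0.4]
finger_gap: 0.006
grasp_force: 0.0
```

Call:
arm_command(
  targets=[
    {"fingers": 0,"offset": [0,0,0.4],"turn": [0,0,0]},
    {"fingers": 0,"offset": [0,0,0.4],"turn": [0,0,0]},
  ],
)

```text
clock: 22.8
tool_pos: [0.4924, 0.0835, 0.0671]
tool_rot: [-0.223, 3.131, 0.0]
ft_force: [-0.2, -0.3, -0.5]
finger_gap: 0.003
grasp_force: 0.0
```

Call:
arm_command(
  targets=[
    {"fingers": 0,"offset": [0,0,0.3],"turn": [0,0,0]},
    {"fingers": 0,"offset": [0,0,0],"turn": [0,0,0]},
  ],
)

```text
clock: 23.0
tool_pos: [0.4914, 0.0833, 0.0634]
tool_rot: [-0.223, 3.133, -0.0]
ft_force: [0.8, 0.5, 0.4]
finger_gap: 0.004
grasp_force: 0.0
```

Call:
arm_command(
  targets=[
    {"fingers": 0,"offset": [0,0,0.3],"turn": [0,0,0]},
    {"fingers": 0,"offset": [0,0,0],"turn": [0,0,0]},
  ],
)

```text
clock: 23.2
tool_pos: [0.4912, 0.0833, 0.0602]
tool_rot: [0.223, -3.133, 0.0]
ft_force: [0.3, 0.2, 0.8]
finger_gap: 0.007
grasp_force: 0.0
```

Call:
arm_command(
  targets=[
    {"fingers": 0,"offset": [-0.4,0.2,0],"turn": [0,0,0]},
    {"fingers": 0,"offset": [0,0,0.3],"turn": [0,0,0]},
    {"fingers": 0,"offset": [0,0,0],"turn": [0,0,0]},
  ],
)

```text
clock: 23.5
tool_pos: [0.4949, 0.0859, 0.057]
tool_rot: [0.224, -3.133, 0.0]
ft_force: [0.2, -0.2, -0.2]
finger_gap: 0.003
grasp_force: 0.0
```

Call:
arm_command(
  targets=[
    {"fingers": 0,"offset": [0,0,0.3],"turn": [0,0,0]},
    {"fingers": 0,"offset": [0,0,0],"turn": [0,0,0]},
  ],
)

```text
clock: 23.7
tool_pos: [0.4946, 0.0858, 0.0539]
tool_rot: [0.223, -3.133, 0.0]
ft_force: [-0.2, 1.3, -0.5]
finger_gap: 0.006
grasp_force: 0.0
```

Call:
arm_command(
  targets=[
    {"fingers": 0,"offset": [0,0,0.3],"turn": [0,0,0]},
    {"fingers": 0,"offset": [0,0,0],"turn": [0,0,0]},
  ],
)

```text
clock: 23.9
tool_pos: [0.4947, 0.0858, 0.051]
tool_rot: [0.223, -3.133, 0.0]
ft_force: [0.5, 0.2, 0.1]
finger_gap: 0.006
grasp_force: 0.0
```

Call:
arm_command(
  targets=[
    {"fingers": 0,"offset": [0,0,0.2],"turn": [0,0,0]},
    {"fingers": 0,"offset": [0,0,0],"turn": [0,0,0]},
  ],
)

```text
clock: 24.1
tool_pos: [0.4949, 0.0858, 0.0491]
tool_rot: [0.223, -3.133, 0.0]
ft_force: [-0.8, 0.1, 0.8]
finger_gap: 0.003
grasp_force: 0.0
```

Call:
arm_command(
  targets=[
    {"fingers": 0,"offset": [0,0,0.2],"turn": [0,0,0]},
    {"fingers": 0,"offset": [0,0,0],"turn": [0,0,0]},
  ],
)

```text
clock: 24.3
tool_pos: [0.4949, 0.0858, 0.0471]
tool_rot: [0.223, -3.133, 0.0]
ft_force: [0.5, -0.6, -0.1]
finger_gap: 0.005
grasp_force: 0.0
```

Call:
arm_command(
  targets=[
    {"fingers": 0,"offset": [0,0,0.2],"turn": [0,0,0]},
    {"fingers": 0,"offset": [0,0,0],"turn": [0,0,0]},
  ],
)

```text
clock: 24.5
tool_pos: [0.495, 0.0859, 0.0452]
tool_rot: [0.223, -3.134, 0.0]
ft_force: [-0.6, 0.4, 0.0]
finger_gap: 0.002
grasp_force: 0.0
```

Run:
```python
from station import *
from h import *
s=sense(); print(inbay(s["tool_pos"]),s["ft_force"],s["tool_rot"])
c=camera("wrist"); g=c["frame"]; cv2.imwrite("pics/w8.png",g[:,:,::-1])
print("tcp",proj(c,s["tool_pos"]).round(),[(a,proj(c,place([.5785,.0971,1.7122],[[0,-.058+.138*np.cos(a),.04+.138*np.sin(a)]])).round().tolist()[0]) for a in (0,.08,.16,.24)])
for l in ("rail_knob","rail"): print([([round(b*q) for b,q in zip(d["box"],(640,400,640,400))],round(d["p"],2)) for d in recognise(c,l)][:3])
gg=g.mean(2).astype(int)
for y in range(190,330,5): print(y,' '.join('%3d'%gg[y,x] for x in range(270,390,5)))
```

```text
[ 0.2 81.3 45.2] [-0.58115722  0.38700154  0.01901249] [ 2.23364023e-01 -3.13357143e+00  1.11376689e-04]
tcp [[324. 232.]] [(0, [323.0, 235.0]), (0.08, [323.0, 242.0]), (0.16, [323.0, 251.0]), (0.24, [323.0, 263.0])]
[([321, 242, 3, 94], 0.72)]
[]
190  69  67  71  66  67  68  63  63  70  70  64  67 115 130 134 133 133 133 134 129 131 133 128 130
195  67  68  65  64  60  64  61  66  68  66  63  64 125 119 120 119 120 122 126 131 129 126 135 135
200  73  68  70  77  75 133  61  66  73  69  61  61 117 118 119 117 119 118 121 117 122 119 120 123
205  67  66  69  65  72 130 127 124  81  65  68  75 117 133 136 132 131 130 125 120 112 114 120 119
210 114 115  61  58  65 114 115 115 124 124 124 133 124 126 124 120 120 128 132 134 131 136 127 132
215 127 124  61  62  57  84  56 119 111 117 111 115 116 112 118 113 123 121 122 121 119 117 116 115
220 124  97  69  71  67  91  70  66  67  27 125 116  24 119 106 110 111 111 113 116 112 115 113 116
225 132 129  72  75  71  72  67  72  21  19   0   2  21  25 111 121 121 117 112 119 119 113 109 114
230 132 132  66  65  71  68  70  19  16  23  12   5 
[... 1247 characters left out ...]

295  12   4   2  14  10  11  12   8  45  33  34  35  31  61  16  30  24  22  28  33  22  28  19  20
300  15  10  10  15  20  13  13  12  49  30  30  29  28  60  26  12  26  24  27  28  22  23  18  25
305  16  13  19  13   7   9  20   7  42  29  29  25  29  54  24  24  25  21  21  20  23  23  24  24
310  11  15  13  12  13   8   5  11  39   4   2   2  15  45   8  20  21  19  23   4  17  22  23  28
315  17  15  10   8  16  18  15   2  38  14  15   9  10  46  13  20  15   5  21  14  16   5  11  13
320  17   7  13  20  20   7  18  13  18   9   3  12   7  37  10  11   6   7  12   0  15  14  16  11
325  18  15  11  14   9   7   9   6   8  14  10   0   3   5   7   9   9  10  11  14  11   2   8  11
```

Call:
arm_command(
  targets=[
    {"fingers": 0,"offset": [0,0,0.2],"turn": [0,0,0]},
    {"fingers": 0,"offset": [0,0,0],"turn": [0,0,0]},
  ],
)

```text
clock: 24.85
tool_pos: [0.495, 0.086, 0.0438]
tool_rot: [-0.223, 3.134, 0.0]
ft_force: [-2.1, 0.7, 4.9]
finger_gap: 0.005
grasp_force: 2.5
```

Call:
arm_command(
  targets=[
    {"fingers": 0,"offset": [0,0,0.2],"turn": [0,0,0]},
    {"fingers": 0,"offset": [0,0,0],"turn": [0,0,0]},
  ],
)

```text
clock: 25.05
tool_pos: [0.495, 0.086, 0.0414]
tool_rot: [-0.223, 3.133, 0.0]
ft_force: [-0.8, 0.4, 0.7]
finger_gap: 0.007
grasp_force: 0.6
```

Call:
arm_command(
  targets=[
    {"fingers": 0,"offset": [0,0,0.2],"turn": [0,0,0]},
    {"fingers": 0,"offset": [0,0,0],"turn": [0,0,0]},
  ],
)

```text
clock: 25.25
tool_pos: [0.4947, 0.0859, 0.039]
tool_rot: [0.223, -3.133, 0.0]
ft_force: [-0.6, 1.1, 0.2]
finger_gap: 0.007
grasp_force: 0.4
```

Call:
arm_command(
  targets=[
    {"fingers": 0,"offset": [0,0,0.2],"turn": [0,0,0]},
    {"fingers": 0,"offset": [0,0,0],"turn": [0,0,0]},
  ],
)

```text
clock: 25.45
tool_pos: [0.4947, 0.0858, 0.0369]
tool_rot: [0.224, -3.133, 0.0]
ft_force: [-0.1, 1.0, 0.6]
finger_gap: 0.002
grasp_force: 0.3
```

Force peaked at 4.9 N at z≈44 mm, then vanished. Either it snapped in, or the finger slid off the ball. I'll return to the earlier viewpoint and compare the knob's row there (157 before).

Call:
arm_command(
  targets=[
    {"fingers": 0,"offset": [0,0,-1],"turn": [0,0,0]},
    {"fingers": 0,"offset": [0,0,-3],"turn": [0,0,0]},
    {"fingers": 0,"offset": [0,0,-3],"turn": [0,0,0]},
    {"fingers": 0,"offset": [-3,-0.2,0],"turn": [0,0,0]},
    {"fingers": 0,"offset": [-3,0,0],"turn": [0,0,0]},
    {"fingers": 0,"offset": [0,0,3],"turn": [0,0,0]},
    {"fingers": 0,"offset": [0,0,2.5],"turn": [0,0,0]},
    {"fingers": 0,"offset": [0,0,0],"turn": [0,0,0]},
    {"fingers": 0,"offset": [0,0,0],"turn": [0,0,0]},
  ],
)

```text
clock: 26.35
tool_pos: [0.5551, 0.0924, 0.0529]
tool_rot: [-0.223, 3.133, -0.0]
ft_force: [0.7, 0.0, 0.0]
finger_gap: -0.0
grasp_force: 0.0
```

Run:
```python
from station import *
from h import *
s=sense(); print(inbay(s["tool_pos"]),s["ft_force"],s["tool_rot"])
c=camera("wrist"); g=c["frame"]; np.save("wk2.npy",g)
print("tcp",proj(c,s["tool_pos"]).round(),[(a,proj(c,place([.5755,.0971,1.7122],[[0,-.058+.138*np.cos(a),.04+.138*np.sin(a)]])).round().tolist()[0]) for a in (0,.08,.16,.24)])
for l in ("rail_knob","rail"): print([([round(b*q) for b,q in zip(d["box"],(640,400,640,400))],round(d["p"],2)) for d in recognise(c,l)][:3])
gg=g.mean(2).astype(int)
o=np.load("wk.npy")
print("old/new around clip")
for G in (o,g):
    for y in range(120,228,4): print(y,' '.join('%02x%02x%02x'%tuple(G[y,x]) for x in range(300,364,5)))
    print()
```

```text
[-1.8 20.8 52.9] [0.72764044 0.0365188  0.0064161 ] [-2.23310997e-01  3.13312418e+00 -2.12723215e-04]
tcp [[324. 232.]] [(0, [327.0, 140.0]), (0.08, [327.0, 143.0]), (0.16, [328.0, 147.0]), (0.24, [328.0, 154.0])]
[([317, 132, 24, 89], 0.89)]
[([315, 138, 25, 122], 0.63)]
old/new around clip
120 5d4826 5d4823 5d4726 5c4428 5f4628 5b4225 563f23 a77f43 ab8246 a88347 a8864a ac844c a88146
124 72572e 644824 665029 664d27 634b2a 624a29 553d24 a37f43 a38142 a58044 a68346 a98348 a9864b
128 67512f 634628 644a29 6a512d 6d5430 6c542f 604626 ba9d59 b59652 ba9050 ae8348 b78d4e b38a4a
132 634d29 654c2d 68512a 654f2a 674829 604a28 9e7b43 ae884a b08a4d bb904e b68f4c b69753 b49651
136 5b4623 543d1d 5b4826 5d4b26 5f4826 5e4826 b78c4b b28c4e ae8849 af8348 ad8547 ac8447 a67c44
140 594021 5d4725 563f23 594223 584427 543d1f 544024 a08045 a37a3f a78243 ab854a a98246 ad8a4a
144 614c24 624b24 5c4324 553c1d 583f21 56441f 4b381e 9d7c42 9c763d 9c743f 9f793d a38141 9f783d
148 654d26 644c26 604827 5d4726 55442a 444750 47484a 4c4132 9a7839 947239 9b7a43 9b773d 9a7840
152 604826 604c2c 634924 5d4521 514f57 707078 5
[... 3623 characters left out ...]
 543d1d 5b4725 574429 5a4725 624e29
200 5f4924 b48e4a 5a4423 614924 393437 4e4d51 4e4e52 554128 533a21 564220 534021 553e1a 5c4523
204 634c2e ac8549 a68143 b48b4a 463c38 4b4b4f 4e4a53 5a4424 5c4525 604424 5a4221 5a482a 5a4427
208 5d492b 9b7742 a78245 aa8242 413d3d 4e4e51 494c52 5b4628 634e2e 654d28 5f482e 573f27 554125
212 5b481e a58241 a88545 a78144 49403f 4f4f52 4d494e 5e4526 5a4421 654e27 654f2d 5b4322 614a29
216 574226 9f7b43 9c7841 a47c43 403d38 4e4f55 48474d 514021 5d4d25 5c4425 5c4925 5e4621 624925
220 564322 564028 ab8445 161818 463d3b 525055 161b20 5c4424 564525 5c452a 5a4126 5a4524 5f4924
224 644a25 a17c45 11131b 0b0f1d 090509 000000 10141b 0a1118 564324 5a4726 544523 564121 554224
```

The knob moved from row 157 to about 144, which matches θ≈0, so it just snapped in. To be sure it is fully home, I'll press down on the rod here until I feel it.

Call:
arm_command(
  targets=[
    {"fingers": 0,"offset": [0.8,0.2,0.4],"turn": [0,0,0]},
    {"fingers": 0,"offset": [0,0,0.5],"turn": [0,0,0]},
    {"fingers": 0,"offset": [0,0,0.4],"turn": [0,0,0]},
    {"fingers": 0,"offset": [0,0,0],"turn": [0,0,0]},
  ],
)

```text
clock: 26.9
tool_pos: [0.546, 0.0932, 0.0387]
tool_rot: [0.224, -3.133, 0.0]
ft_force: [-0.2, 0.2, -0.4]
finger_gap: 0.004
grasp_force: 0.0
```

Call:
arm_command(
  targets=[
    {"fingers": 0,"offset": [0,0,0.3],"turn": [0,0,0]},
    {"fingers": 0,"offset": [0,0,0],"turn": [0,0,0]},
  ],
)

```text
clock: 27.1
tool_pos: [0.5464, 0.0932, 0.0359]
tool_rot: [0.223, -3.133, 0.0]
ft_force: [-0.4, -0.2, -1.0]
finger_gap: 0.004
grasp_force: 0.0
```

Call:
arm_command(
  targets=[
    {"fingers": 0,"offset": [0,0,0.3],"turn": [0,0,0]},
    {"fingers": 0,"offset": [0,0,0],"turn": [0,0,0]},
  ],
)

```text
clock: 27.3
tool_pos: [0.5463, 0.0932, 0.033]
tool_rot: [0.223, -3.133, 0.0]
ft_force: [0.8, -0.2, 0.6]
finger_gap: 0.002
grasp_force: 0.0
```

Call:
arm_command(
  targets=[
    {"fingers": 0,"offset": [0,0,0.3],"turn": [0,0,0]},
    {"fingers": 0,"offset": [0,0,0],"turn": [0,0,0]},
  ],
)

```text
clock: 27.5
tool_pos: [0.5467, 0.0932, 0.0302]
tool_rot: [-0.223, 3.133, -0.0]
ft_force: [1.0, -0.2, 0.0]
finger_gap: 0.002
grasp_force: 0.1
```

Call:
arm_command(
  targets=[
    {"fingers": 0,"offset": [0,0,0.3],"turn": [0,0,0]},
    {"fingers": 0,"offset": [0,0,0],"turn": [0,0,0]},
  ],
)

```text
clock: 27.7
tool_pos: [0.5464, 0.0933, 0.0271]
tool_rot: [0.223, -3.133, 0.0]
ft_force: [-0.0, -0.4, 0.8]
finger_gap: 0.005
grasp_force: 0.3
```

Call:
arm_command(
  targets=[
    {"fingers": 0,"offset": [0,0,0.2],"turn": [0,0,0]},
    {"fingers": 0,"offset": [0,0,0],"turn": [0,0,0]},
  ],
)

```text
clock: 27.9
tool_pos: [0.5471, 0.0936, 0.0253]
tool_rot: [-0.223, 3.132, 0.001]
ft_force: [1.2, 0.9, 0.7]
finger_gap: 0.008
grasp_force: 0.8
```

Call:
arm_command(
  targets=[
    {"fingers": 0,"offset": [0,0,0.2],"turn": [0,0,0]},
    {"fingers": 0,"offset": [0,0,0],"turn": [0,0,0]},
  ],
)

```text
clock: 28.1
tool_pos: [0.5477, 0.0936, 0.0235]
tool_rot: [-0.223, 3.131, 0.001]
ft_force: [2.9, 2.1, 1.0]
finger_gap: 0.006
grasp_force: 1.4
```

Call:
arm_command(
  targets=[
    {"fingers": 0,"offset": [0,0,0.2],"turn": [0,0,0]},
    {"fingers": 0,"offset": [0,0,0],"turn": [0,0,0]},
  ],
)

```text
clock: 28.3
tool_pos: [0.5477, 0.0933, 0.0216]
tool_rot: [-0.224, 3.131, -0.0]
ft_force: [5.2, 1.3, 1.3]
finger_gap: 0.005
grasp_force: 2.0
```

Call:
arm_command(
  targets=[
    {"fingers": 0,"offset": [0,0,-0.6],"turn": [0,0,0]},
    {"fingers": 0,"offset": [-0.8,0,0],"turn": [0,0,0]},
    {"fingers": 0,"offset": [-0.8,0,0],"turn": [0,0,0]},
    {"fingers": 0,"offset": [0,0,0.3],"turn": [0,0,0]},
    {"fingers": 0,"offset": [0,0,0.3],"turn": [0,0,0]},
    {"fingers": 0,"offset": [0,0,0],"turn": [0,0,0]},
  ],
)

```text
clock: 28.9
tool_pos: [0.5614, 0.0954, 0.0205]
tool_rot: [0.223, -3.132, 0.0]
ft_force: [-0.3, 1.7, 0.5]
finger_gap: 0.002
grasp_force: 0.0
```

Call:
arm_command(
  targets=[
    {"fingers": 0,"offset": [0,0,0.2],"turn": [0,0,0]},
    {"fingers": 0,"offset": [0,0,0],"turn": [0,0,0]},
  ],
)

```text
clock: 29.1
tool_pos: [0.5617, 0.0954, 0.0199]
tool_rot: [0.223, -3.133, 0.0]
ft_force: [-1.1, -0.0, 5.1]
finger_gap: 0.004
grasp_force: 2.4
```

Call:
arm_command(
  targets=[
    {"fingers": 0,"offset": [0,0,0.2],"turn": [0,0,0]},
    {"fingers": 0,"offset": [0,0,0],"turn": [0,0,0]},
  ],
)

```text
clock: 29.3
tool_pos: [0.5618, 0.0954, 0.0195]
tool_rot: [0.224, -3.133, 0.0]
ft_force: [-5.6, -0.4, 14.2]
finger_gap: 0.004
grasp_force: 7.5
```

Run:
```python
from station import *
from h import *
s=sense(); print(inbay(s["tool_pos"]),s["ft_force"],s["moment"])
c=camera("wrist"); g=c["frame"]; 
print([(a,proj(c,place([.5755,.0971,1.7122],[[0,-.058+.138*np.cos(a),.04+.138*np.sin(a)]])).round().tolist()[0]) for a in (0,.08,.16,.24)])
print([(round(d["p"],2),[round(b*q) for b,q in zip(d["box"],(640,400,640,400))]) for d in recognise(c,"rail_knob")][:2])
for y in range(120,260,4): print(y,' '.join('%02x%02x%02x'%tuple(g[y,x]) for x in range(290,370,5)))
```

```text
[ 0.3 13.8 19.5] [-5.60870823 -0.38845593 14.22676103] [-0.06095959  0.82428344  0.02461391]
[(0, [324.0, 134.0]), (0.08, [324.0, 136.0]), (0.16, [324.0, 141.0]), (0.24, [325.0, 149.0])]
[(0.94, [311, 122, 28, 217])]
120 69512f 674b2b 674b28 664d27 67522d 684b2c 6c542f 71542c 725832 76582f 6f532f ac8f4c b89451 bc984f bd9753 b99351
124 654d29 604920 5d4720 6c512e 684e2b 675127 483f33 49494a 694d2d 644d2c 634c24 67512a bf9958 b9974e bb9853 ba9b54
128 624925 60472a 5b4729 5c4126 61492b 47464e 67646a 777a7f 75757b 5a452a 675028 654d28 543f22 ae8745 ae8547 aa8143
132 524120 574222 553e18 584420 5d4627 5f5c62 7e7a86 8e8a95 413f45 3e3e46 5e4722 5c4124 a27842 af8646 ae8748 b18947
136 654b29 614527 594322 584122 44383a 6c6b71 8f8c92 aba9b5 514f58 424445 58401d 5b4323 a58141 a17d41 a58043 a78041
140 674e2f 654b28 5f4624 644d27 3f3b30 6d6871 8b8c91 b5b3be 4c4750 403a42 594626 554626 a58144 a48147 a68246 a58146
144 634826 635029 664d28 6b512e 6b4d24 6a676d 85838e 76747c 44454c 36353b 614724 634c28 a78449 9e783d 99753e 9a7941
148 68522e 6a5330 6c512c 6a5130 644d22 3f3e49 424344 3f4143 353433 5d46
[... 2476 characters left out ...]
4124
236 5a441e 583f1b 5e4528 11181c 111519 121a1f 0d0d11 010608 10141c 061016 10131d 5f451f 5f4926 594221 604927 483924
240 826335 644b2e 594122 0e0e19 1a1c23 0d181e 0c0707 070507 12151c 0e181b 0f161e 292319 614725 644d27 67492a 413924
244 554122 624b29 14191d 11181f 13161c 11151d 000303 050000 080b14 10191c 191b1d 0d1218 624c29 5e4b29 5b4626 3e2e24
248 563f20 5f4924 12171b 141620 12141c 1a1919 040606 000808 000809 131919 181c26 0f141a 604d25 6a5228 654927 3a3225
252 000305 0d0e09 0a0d07 000308 08020c 090d13 000000 060406 060d0a 010009 000702 05090c 040504 000207 000000 060a0a
256 0a060e 010506 000001 060607 080709 050f13 080807 080904 0a0006 070c0e 00080a 0e0b10 0d0e08 0b0c07 0b030b 0c0c14
```

A hard stop at z≈20 mm, and the bright jaw nose (rows 176-196, columns 305-320) now overlaps the rail's edge. One slightly firmer press, then I retreat.

Call:
arm_command(
  targets=[
    {"fingers": 0,"offset": [0,0,0.15],"turn": [0,0,0]},
    {"fingers": 0,"offset": [0,0,0],"turn": [0,0,0]},
    {"fingers": 0,"offset": [0,0,0],"turn": [0,0,0]},
  ],
)

```text
clock: 29.7
tool_pos: [0.5618, 0.0955, 0.0193]
tool_rot: [-0.223, 3.133, -0.0]
ft_force: [-7.9, -0.8, 22.3]
finger_gap: 0.005
grasp_force: 11.3
```

Call:
arm_command(
  targets=[
    {"fingers": 0,"offset": [0,0,-1],"turn": [0,0,0]},
    {"fingers": 0,"offset": [0,0,-2.5],"turn": [0,0,0]},
    {"fingers": 0,"offset": [0,0,-3.5],"turn": [0,0,0]},
    {"fingers": 0,"offset": [0,0,-3.5],"turn": [0,0,0]},
    {"fingers": 0,"offset": [0,0,-3.5],"turn": [0,0,0]},
    {"fingers": 0,"offset": [0,0,-3],"turn": [0,0,0]},
    {"fingers": 0,"offset": [0,0,0],"turn": [0,0,0]},
  ],
)

```text
clock: 30.4
tool_pos: [0.5648, 0.0959, 0.1905]
tool_rot: [-0.223, 3.125, 0.001]
ft_force: [0.6, -0.2, 0.6]
finger_gap: 0.008
grasp_force: 0.0
```

Run:
```python
from station import *
from h import *
s=sense(); print(inbay(s["tool_pos"]),s["ft_force"])
c=camera("wrist"); P=[.578,.0971,1.7122]
b=[(round(d["p"],2),[round(v*q) for v,q in zip(d["box"],(640,400,640,400))]) for d in recognise(c,"tub")][:3]
Q=place(P,[[.1,0,0]])[0]; u=proj(c,place([Q[0],Q[1],1.7122],np.array(TUB)/1000.)); print("tub",b,"pred",u.min(0),u.max(0)-u.min(0))
print("rail",[(round(d["p"],2),[round(v*q) for v,q in zip(d["box"],(640,400,640,400))]) for d in recognise(c,"rail")][:2],proj(c,place(P,[[0,.08,.04]])),proj(c,place(P,np.array([[170,20,60],[170,20,0]])/1000.)))
g=c["frame"].mean(2).astype(int)
y=int(u.mean(0)[1]); x=int(u.max(0)[0]); print(y,x,g[y-15,x-25:x+40:2])
```

```text
[  0.3  10.8 190.5] [ 0.56279771 -0.18219259  0.57014677]
tub [(0.87, [347, 158, 131, 65]), (0.77, [98, 254, 63, 79])] pred [349.65754353 161.72850162] [129.24689887  60.96675913]
rail [(0.95, [316, 110, 15, 110])] [[323.12057856 118.03001458]] [[483.0621044  177.75770721]
 [459.73757765 166.6899188 ]]
190 478 [ 71  66  64  62  33  33  32  32  26  30  48 166  65  49  31  41 109 121
 119 121 113 120 113 115 116 114 115 113 109 112 116 113 114]
```

The tub is detected where it should be when home (right edge at column 478, predicted 479). The rail is stiff against its seat and the arm is clear, so I'm handing in.

```bash
python3 -c "
from station import *
print(close_job())"
```

```text
the job is handed in; nothing more can be done
None
```

The job is handed in: the tub is against the bay's back wall and the rail is pressed past the jaw into its clip, as far as forces and camera show. The arm ended clear of everything and the other toys were left alone; the judge returned no verdict.

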